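# Sort the brake pads: scrap the worn, stow the unused

## Task

Clear up after the brake job: pull open the drawer of the red chest, put every unused (blue-plated) pad flat in it, side by side, none on top of another, and drop every worn (rusty) pad into the wire scrap basket so that it lies inside below the rim. When the unused pads are all in, push the drawer fully shut. Leave the other things on the bench where they are.

Things in the scene. Friction and masses are not known exactly. Their poses are not given: they have to be found in the camera images.
- worn0: worn brake pad (3 or 4 present): RUSTY BROWN plate 80 x 48 x 6 mm, a 22 mm wide ear at each end (100 mm overall), topped by a thin dull grey lining 60 x 48 x 5 mm with a 4 mm groove across its middle; 11 mm thick in all, 0.2 kg. Straight long sides 48 mm apart through the whole thickness: grip there. Origin: centre of underside; x along its length, y across, z up through the lining.
- worn1: worn brake pad (3 or 4 present): RUSTY BROWN plate 80 x 48 x 6 mm, a 22 mm wide ear at each end (100 mm overall), topped by a thin dull grey lining 60 x 48 x 5 mm with a 4 mm groove across its middle; 11 mm thick in all, 0.2 kg. Straight long sides 48 mm apart through the whole thickness: grip there. Origin: centre of underside; x along its length, y across, z up through the lining.
- worn2: worn brake pad (3 or 4 present): RUSTY BROWN plate 80 x 48 x 6 mm, a 22 mm wide ear at each end (100 mm overall), topped by a thin dull grey lining 60 x 48 x 5 mm with a 4 mm groove across its middle; 11 mm thick in all, 0.2 kg. Straight long sides 48 mm apart through the whole thickness: grip there. Origin: centre of underside; x along its length, y across, z up through the lining.
- worn3: worn brake pad (3 or 4 present): RUSTY BROWN plate 80 x 48 x 6 mm, a 22 mm wide ear at each end (100 mm overall), topped by a thin dull grey lining 60 x 48 x 5 mm with a 4 mm groove across its middle; 11 mm thick in all, 0.2 kg. Straight long sides 48 mm apart through the whole thickness: grip there. Origin: centre of underside; x along its length, y across, z up through the lining.
- new0: unused brake pad (2 or 3 present): BLUE painted plate 80 x 48 x 6 mm, a 22 mm wide ear at each end (100 mm overall), topped by a thick black lining 60 x 48 x 12 mm with a 4 mm groove; 18 mm thick in all, 0.3 kg. Straight long sides 48 mm apart. Origin: centre of underside; x along its length, y across, z up through the lining.
- new1: unused brake pad (2 or 3 present): BLUE painted plate 80 x 48 x 6 mm, a 22 mm wide ear at each end (100 mm overall), topped by a thick black lining 60 x 48 x 12 mm with a 4 mm groove; 18 mm thick in all, 0.3 kg. Straight long sides 48 mm apart. Origin: centre of underside; x along its length, y across, z up through the lining.
- new2: unused brake pad (2 or 3 present): BLUE painted plate 80 x 48 x 6 mm, a 22 mm wide ear at each end (100 mm overall), topped by a thick black lining 60 x 48 x 12 mm with a 4 mm groove; 18 mm thick in all, 0.3 kg. Straight long sides 48 mm apart. Origin: centre of underside; x along its length, y across, z up through the lining.
- basket: the open wire scrap basket of thin steel wire, fixed to the bench: 220 x 220 mm outside, 212 mm inside, rim 70 mm above the bench, floor 4 mm thick. Origin: centre of its underside; z up.
- chest: a low red steel parts chest with one drawer, fixed to the bench: 240 mm deep (x), 320 mm wide (y), top 85 mm above the bench. Origin: centre of its underside; its own -x is the front, towards which the drawer slides out; its yaw varies.
- chest_drawer0 (a joint): the chest's drawer: 0 = fully shut, grows as it is pulled out, in m, stop at 0.165. At the start it is shut or up to 25 mm ajar. It slides freely (about 1 N of friction) and stays where it is left.
- chest_drawer0_handle (a point): middle of the drawer's steel bar handle: a level bar 11 mm thick, 120 mm long, along the chest's y, 35 mm in front of the drawer's front face, 47 mm above the bench; it can be pinched from above or pushed. It moves with the drawer; its axes are parallel to the chest's.
- drawer_floor (a point): centre of the drawer's inner floor (its upper surface, 22 mm above the bench); moves with the drawer, axes parallel to the chest's. Inside: 195 mm (x) by 278 mm (y); side walls 41 mm and front panel 50 mm above this floor. The front's inner face is at x = -97 mm in this frame; pulled out by d, the floor is uncovered from there to about x = d - 104 mm.
- socket: bystander, not part of the job: a bare steel wheel-nut socket standing on end, 34 mm across, 60 mm tall; origin centre of underside
- tin: bystander, not part of the job: a small round yellow tin, 64 mm across, 45 mm tall; origin centre of underside
- wrench: bystander, not part of the job: a steel combination wrench, about 180 mm long, lying at the left near the robot; origin under its middle
- screwdriver: bystander, not part of the job: a screwdriver about 200 mm long, lying crosswise between the robot and the pads; origin under its middle
- tape: bystander, not part of the job: a small roll of yellow tape lying flat behind the pads, 72 mm across, 24 mm high; origin centre of underside
Things that resemble listed ones, but are neither listed nor needed, are in the scene too. What is shaped like the new1 but turquoise is not meant.

How it is judged:
By the outcome, as a careful person would: the job done as asked, in the order asked, and still so for the second after the job is handed in, with the robot touching nothing.
Of worn0, worn1, worn2, worn3 only 3 to 4 are there at a start; the rules pass over those that are not, and their reading is None.
Of new0, new1, new2 only 2 to 3 are there at a start; the rules pass over those that are not, and their reading is None.
At some moment in a run one of worn0, worn1, worn2, worn3, new0, new1, new2 may be knocked a few centimetres aside while the robot is not near it.
Once in a run the grip may slacken for a moment while it holds something.
It also fails if it takes over 210 s, if anything falls off the work surface, if the arm or the gripper's body presses on something with over 40 N, if the wrist force passes 120 N, or if a joint passes its speed limit or range.

## Robot

A 6-joint arm with a two-finger parallel gripper is mounted at the origin on the work surface. World frame = base frame: x ahead of the robot, y to its left, z up, the work surface at z = 0. Lengths are in mm, angles in rad, forces in N, time in s.
With the tool pointing down it reaches from about 300 to 775 mm from the base axis. Payload 14.6 kg.
Tool frame: the origin (TCP) lies between the finger pads; the fingertips stand 14 mm ahead of it and the grasp point (between the pads) lies 5 mm behind it; z points along the fingers, y is the line along which they close (so a half turn about z gives the same grasp; the last joint's range is limited). The gripper opens to 94 mm and grips with 3 to 60 N. Pads are 16 mm wide; open, the fingers measure 119 mm over their backs; the gripper's body (75 mm by 177 mm) begins 78 mm behind the grasp point.
Start: joints at [-1.188, 0.3, 1.521, -0, 1.321, -0.067], TCP at [239.124, -495.287, 219.446] pointing down, gripper open.
Joint ranges: [-3.03, 3.03], [-0.79, 2.21], [0.23, 2.52], [-1.04, 4.18], [0, 3.07], [-2.55, 2.55]. Speed limits (rad/s): [2.22, 2.22, 2.57, 3.14, 3.14, 3.14].

## Interface

Orientations are given as [roll, pitch, yaw] about the fixed x, y, z axes, in that order (R = Rz(yaw) Ry(pitch) Rx(roll)).
In Python, from workcell import * gives the robot as it stands.
- The arm moves only by the tool arm_command, never from a script. Its argument "targets" is a list that holds one entry, the list of rows, each a list of 5 numbers: the opening, from -1 (shut) to 1 (fully open), then the shift along the world's x, y, z each as a share of 500 mm, from -1 to 1, then the turn about the world's z as a share of 0.12 rad, from -1 to 1. A call has 1 to 5 rows; each row shifts and turns the commanded pose from where the row before left it; what a row does not reach is not made up. A row lasts 1/12 s, in which the tool goes at most 41.7 mm and 7.16 degrees, less where a joint would pass 70% of its speed; a pose out of reach is approached as far as the arm can. A call with a number of a shift or a turn outside -1 to 1 is refused whole. A call with a gripper value outside its range is refused whole. The fingers move at their own pace and stop on an object; the grip force is fixed at half the most. Time passes only in rows, so rows that do not move let the fingers close. It gives the time, the measured TCP pose, the force, the opening and the grip force at its end, in the units of the state.
- read_state(): the state, without advancing time (a new reading comes with each control period).
- camera(name): name is "side" or "top"; returns the picture (400x640x3 uint8, red, green, blue); there is no depth.
- camera_info(name): a dict with "mtx" (3x3 intrinsics, pixels), "xyz" and "attitude" of the camera in the world. Camera axes: x right, y down, z forward; pixel columns grow to the right and rows downward; lengths in mm; the calibration is good to about 2 mm. A picture is of the moment at which its call begins. camera_info takes no time and is no camera call.
- hand_in(): hands the job in; it is judged then, once.
The state is a dict: "clock": time; "joint_pos": joint angles; "joint_velocities": joint speeds; "joint_torque": joint torques, N m; "tcp_pos": TCP position; "ee_rot": TCP orientation; "wrist_force": force on the tool from outside, world axes, zero at the start; "moment": the same for the moment, N m; "width": finger opening in mm; "grasp_force": force on a finger pad.
Only numpy, scipy, OpenCV 4.12 (cv2) and the standard library are available. Lean on these libraries where they do the work, as an engineer would, in place of code of your own. Each camera call takes 0.05 s, during which the arm holds its last target. There are 200 camera calls.

## Working session

There is one attempt and no reset: what is moved stays moved. The work goes in short steps, Python scripts to look and compute and a tool call to move; the robot and the scene stay as the last step left them, time stands still between calls to the robot, and variables do not carry over. Pictures are saved under pics/ and viewed, at most 14 in all, crops included, and the job is handed in when it is done.

Besides the shell and the picture viewer there is one more tool, called after "Request:" as name(argument=value, ...), one argument or row to a line, values as JSON. arm_command: Moves the arm, as the interface text tells. Shift numbers are shares of 500 mm and turn numbers shares of 0.12 rad, none past 1 either way. Its arguments: {"type":"object","properties":{"targets":{"type":"array","items":{"type":"array","items":{"type":"array","items":{"type":"number","minimum":-1,"maximum":1}}}}},"required":["targets"]}

```bash
ls; mkdir -p pics; python3 - <<'E'
from workcell import *
import cv2
for n in("top","side"):
    i=camera_info(n);print(n,i)
    cv2.imwrite(f"pics/{n}0.png",camera(n)[:,:,::-1])
print(read_state())
E
```

```text
pics
top {'mtx': array([[474.86667421,   0.        , 313.74205182],
       [  0.        , 474.86667421, 203.90529661],
       [  0.        ,   0.        ,   1.        ]]), 'xyz': array([ 350.1412105 ,  -46.37993192, 1592.52680918]), 'attitude': array([-3.03037559,  0.00817409, -1.54267779])}
side {'mtx': array([[405.62090465,   0.        , 319.06145355],
       [  0.        , 405.62090465, 202.35927634],
       [  0.        ,   0.        ,   1.        ]]), 'xyz': array([144.62794947, 725.08120593, 591.80382245]), 'attitude': array([-2.12360352,  0.02186381, -2.70023221])}
{'clock': 0.1, 'joint_pos': array([-1.18763370e+00,  3.00420788e-01,  1.52149281e+00, -3.70894032e-05,
        1.32070059e+00, -6.66132440e-02]), 'joint_velocities': array([-0.00061912, -0.002374  , -0.00095198, -0.00028771, -0.00039336,
       -0.00065125]), 'joint_torque': array([ 2.43536333e-04, -5.32644403e+01, -3.53283119e+01,  7.09220138e-02,
        2.34943052e-02, -4.18724460e-05]), 'tcp_pos': array([ 239.0231793 , -495.11115656,  218.95126277]), 'ee_rot': array([-3.14057100e+00, -3.21504592e-05,  4.49785051e-01]), 'wrist_force': array([ 0.71629479, -0.23028278,  0.29556996]), 'moment': array([-0.01358258,  0.03021527, -0.01062637]), 'grasp_force': 0.0, 'width': 94.44909670505393}
```

View pics/top0.png

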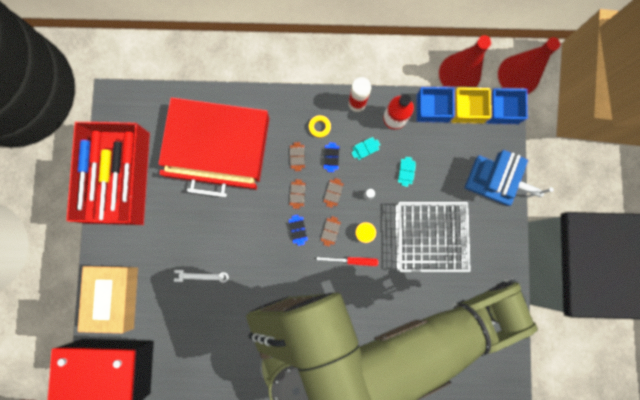

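View pics/side0.png

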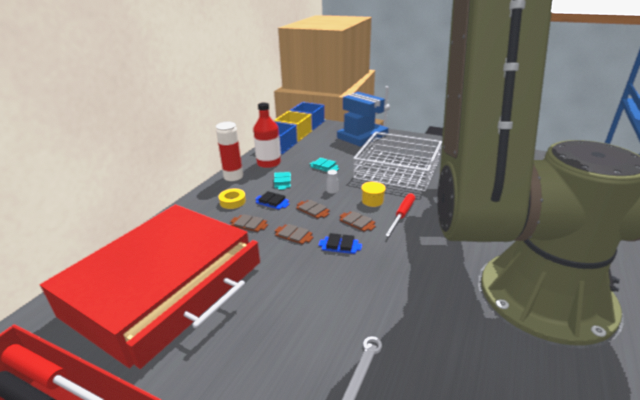

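The top view shows rusty pads at (297,156), (297,193), (333,192) and (330,231), and blue ones at (331,156) and (297,229). Lookalikes are the turquoise pads at (366,149) and (406,171), and blue bins and a vise far off. The chest is at (214,140) with its drawer slightly ajar and the handle at (207,188). The basket is at (433,237).

```bash
cat >h.py <<'E'
from workcell import *
import cv2, numpy as np
from scipy.spatial.transform import Rotation as R
def ray(n,px,z):
    i=camera_info(n);d=R.from_euler('xyz',i['attitude']).as_matrix()@np.linalg.inv(i['mtx'])@np.array([px[0],px[1],1.])
    return i['xyz']+d*(z-i['xyz'][2])/d[2]
def proj(n,p):
    i=camera_info(n);q=i['mtx']@R.from_euler('xyz',i['attitude']).as_matrix().T@(np.array(p)-i['xyz']);return q[:2]/q[2]
def shot(n,name=None):
    im=np.ascontiguousarray(camera(n)[:,:,::-1])
    if name: cv2.imwrite(f'pics/{name}.png',im)
    return im
def masks(im):
    h=cv2.cvtColor(im,cv2.COLOR_BGR2HSV).astype(int);H,S,V=h[...,0],h[...,1],h[...,2]
    return {'blue':(H>108)&(H<130)&(S>150)&(V>60),'rust':((H<16)|(H>174))&(S>70)&(S<215)&(V>50)&(V<190)}
def pads(im,box=(270,120,385,255)):
    out=[]
    for k,m in masks(im).items():
        m=m.astype(np.uint8);w=np.zeros_like(m);x0,y0,x1,y1=box;w[y0:y1,x0:x1]=m[y0:y1,x0:x1]
        c=cv2.morphologyEx(w,cv2.MORPH_CLOSE,cv2.getStructuringElement(cv2.MORPH_ELLIPSE,(13,13)))
        n,l=cv2.connectedComponents(c)
        for j in range(1,n):
            ys,xs=np.nonzero((l==j)&(w>0))
            if len(xs)<40: continue
            P=np.array([ray('top',(x,y),6)[:2] for x,y in zip(xs,ys)],np.float32)
            (cx,cy),_,_=cv2.minAreaRect(P)
            d=P-P.mean(0);e,v=np.linalg.eigh(d.T@d);a=np.arctan2(v[1,1],v[0,1]);a=(a+np.pi/2)%np.pi-np.pi/2
            q=d@v;ext=np.ptp(q,0)
            out.append((k,round(float(cx),1),round(float(cy),1),round(float(a),3),len(xs),ext.round()[::-1].tolist(),[int(xs.mean()),int(ys.mean())]))
    return out
E
python3 - <<'E'
from h import *
im=cv2.imread('pics/top0.png')
for p in pads(im):print(p)
h=cv2.cvtColor(im,cv2.COLOR_BGR2HSV);m=((h[...,0]<8)|(h[...,0]>172))&(h[...,1]>200)&(h[...,2]>150)
w=np.zeros(m.shape,np.uint8);w[90:200,150:280]=m[90:200,150:280]
w=cv2.morphologyEx(w,cv2.MORPH_OPEN,np.ones((3,3)))
c=max(cv2.findContours(w,0,2)[0],key=cv2.contourArea)
a=cv2.approxPolyDP(c,4,True)[:,0];print('chest top',[(p.tolist(),ray('top',p,85)[:2].round(0).tolist()) for p in a])
a=cv2.resize(im[100:270,150:390],None,fx=3.3,fy=3.3,interpolation=cv2.INTER_CUBIC);cv2.imwrite('pics/c1.png',a)
g=h[180:202,180:235];mm=((g[...,1]<40)&(g[...,2]>150)).astype(np.uint8)
ys,xs=np.nonzero(mm);P=np.c_[xs+180,ys+180];print('handle',P.min(0),P.max(0))
(cc,s,an)=cv2.minAreaRect(P.astype(np.float32));print(cc,s,an,[ray('top',p,52)[:2].round(0).tolist() for p in cv2.boxPoints((cc,s,an))])
print('basket',[ray('top',p,70)[:2].round() for p in [(397,203),(469,203),(469,271),(397,271)]])
E
```

```text
('blue', 689.0, -82.5, -0.042, 154, [98.0, 46.0], [330, 157])
('blue', 439.2, 23.4, 0.228, 163, [100.0, 46.0], [297, 229])
('rust', 624.7, 30.0, 0.025, 339, [226.0, 54.0], [296, 175])
('rust', 567.7, -93.4, -0.284, 168, [103.0, 49.0], [332, 192])
('rust', 438.0, -85.4, -0.269, 169, [103.0, 49.0], [330, 230])
chest top [([172, 100], [849.0, 445.0]), ([161, 164], [634.0, 468.0]), ([258, 178], [597.0, 152.0]), ([265, 112], [816.0, 138.0])]
handle [187 180] [226 197]
(206.96876525878906, 188.366943359375) (39.703102111816406, 13.02108383178711) 7.35237979888916 [[549.0, 390.0], [592.0, 387.0], [578.0, 256.0], [535.0, 259.0]]
basket [array([ 530., -297.]), array([ 536., -529.]), array([ 319., -527.]), array([ 313., -299.])]
```

View pics/c1.png

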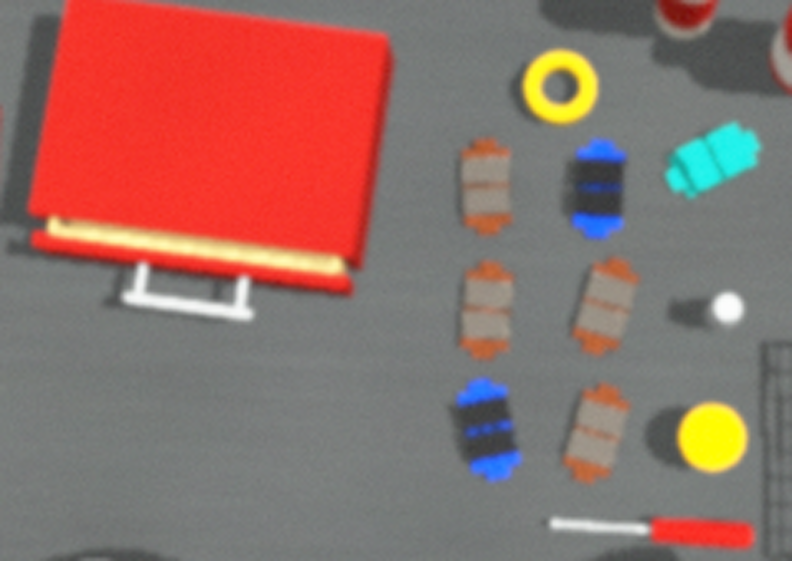

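The crop shows two unused pads (blue plate, black lining) and four worn pads (rust plate, grey lining). The turquoise one at crop (713,158) is excluded. The drawer is slightly ajar, with the handle bar running from crop (128,297) to (250,314).

```bash
sed -i 's/(13,13)/(9,9)/' h.py; python3 - <<'E'
from h import *
im=cv2.imread('pics/top0.png').astype(float)
for p in pads(im.astype(np.uint8)):print(p)
g=im.min(2)
xs=np.arange(198,219);ys=[]
for x in xs:
    r=np.arange(184,202);w=np.clip(g[184:202,x]-130,0,None);ys.append((w*r).sum()/w.sum())
k=np.polyfit(xs,ys,1);print(k)
for x in (188.5,207.3,226):print(ray('top',(x,np.polyval(k,x)),50)[:2])
A=ray('top',(188.5,np.polyval(k,188.5)),50);B=ray('top',(226,np.polyval(k,226)),50)
d=A-B;print('yaw',np.arctan2(-d[0],d[1]),np.linalg.norm(d[:2]))
c=(A+B)/2;c[2]=47
print('side proj',proj('side',c),proj('side',A),proj('side',B))
E
```

```text
('blue', 689.0, -82.5, -0.042, 154, [98.0, 46.0], [330, 157])
('blue', 439.2, 23.4, 0.228, 163, [100.0, 46.0], [297, 229])
('rust', 687.7, 33.1, 0.064, 168, [101.0, 50.0], [296, 156])
('rust', 560.7, 29.1, -0.059, 171, [100.0, 48.0], [296, 194])
('rust', 567.7, -93.4, -0.284, 168, [103.0, 49.0], [332, 192])
('rust', 438.0, -85.4, -0.269, 169, [103.0, 49.0], [330, 230])
[1.40154210e-01 1.63095879e+02]
[558.36687833 383.92447828]
[551.30896659 321.57346578]
[544.30188309 259.67148011]
yaw -0.1127166306136162 125.04651792529123
side proj [219.34131492 302.61867584] [193.6277214  324.32473796] [241.66770799 281.15705588]
```

Request:
arm_command(
  targets=[
    [[-0.4, 0.028, 0.0745, 0, 0.38], [-0.4, 0.028, 0.0745, 0, 0.38], [-0.4, 0.028, 0.0745, 0, 0.38], [-0.4, 0.028, 0.0745, 0, 0.38], [-0.4, 0.028, 0.0745, 0, 0.38]],
  ],
)

```text
clock: 0.52
tcp_pos: [309.2, -307.2, 219.2]
ee_rot: [-3.141, -0.0, 0.68]
wrist_force: [1.6, -0.4, -0.3]
width: 64.2
grasp_force: 0.0
```

Request:
arm_command(
  targets=[
    [[-0.4, 0.028, 0.0745, 0, 0.38], [-0.4, 0.028, 0.0745, 0, 0.38], [-0.4, 0.028, 0.0745, 0, 0.38], [-0.4, 0.028, 0.0745, 0, 0.38], [-0.4, 0.028, 0.0745, 0, 0.38]],
  ],
)

```text
clock: 0.93
tcp_pos: [379.2, -120.8, 219.5]
ee_rot: [3.141, -0.0, 0.908]
wrist_force: [0.7, -0.5, 0.5]
width: 30.9
grasp_force: 0.0
```

Request:
arm_command(
  targets=[
    [[-0.4, 0.028, 0.0745, 0, 0.38], [-0.4, 0.028, 0.0745, 0, 0.38], [-0.4, 0.028, 0.0745, 0, 0.38], [-0.4, 0.028, 0.0745, 0, 0.38], [-0.4, 0.028, 0.0745, 0, 0.38]],
  ],
)

```text
clock: 1.35
tcp_pos: [449.2, 65.6, 219.4]
ee_rot: [-3.142, 0.0, 1.136]
wrist_force: [0.3, -0.8, 0.0]
width: 28.3
grasp_force: 0.0
```

Request:
arm_command(
  targets=[
    [[-0.4, 0.028, 0.0745, 0, 0.38], [-0.4, 0.028, 0.0745, 0, 0.38], [-0.4, 0.028, 0.0745, 0, 0.38], [-0.4, 0.028, 0.0745, 0, 0.38], [-0.4, 0.028, 0.0745, 0, 0.38]],
  ],
)

```text
clock: 1.77
tcp_pos: [519.2, 251.8, 219.1]
ee_rot: [-3.141, 0.0, 1.364]
wrist_force: [0.8, -0.2, 0.4]
width: 28.2
grasp_force: 0.0
```

Request:
arm_command(
  targets=[
    [[-0.4, 0.028, 0.0745, 0, 0.38], [-0.4, 0.028, 0.0745, 0, 0.38], [-0.4, 0, 0, 0, 0], [-0.4, 0, 0, 0, 0]],
  ],
)

```text
clock: 2.1
tcp_pos: [546.8, 325.5, 217.7]
ee_rot: [-3.14, 0.001, 1.455]
wrist_force: [-0.2, -0.6, -0.0]
width: 28.2
grasp_force: 0.0
```

Request:
arm_command(
  targets=[
    [[-0.4, 0.009, -0.007, -0.06, 0], [-0.4, 0, 0, -0.08, 0], [-0.4, 0, 0, -0.08, 0], [-0.4, 0, 0, -0.06, 0], [-0.4, 0, 0, -0.02, 0]],
  ],
)

```text
clock: 2.52
tcp_pos: [549.6, 318.5, 64.9]
ee_rot: [-3.136, 0.004, 1.451]
wrist_force: [-0.4, 0.4, -0.7]
width: 28.2
grasp_force: 0.0
```

Request:
arm_command(
  targets=[
    [[-0.4, 0, 0, -0.025, 0], [-0.4, 0, 0, -0.025, 0], [-0.4, 0, 0, 0, 0], [-0.4, 0, 0, 0, 0]],
  ],
)

```text
clock: 2.85
tcp_pos: [552.0, 320.7, 45.3]
ee_rot: [3.141, -0.0, 1.453]
wrist_force: [0.4, 0.3, 0.6]
width: 28.3
grasp_force: 0.0
```

Request:
arm_command(
  targets=[
    [[-1, 0, 0, 0, 0], [-1, 0, 0, 0, 0], [-1, 0, 0, 0, 0], [-1, 0, 0, 0, 0]],
  ],
)

```text
clock: 3.18
tcp_pos: [551.9, 320.9, 45.4]
ee_rot: [3.141, -0.001, 1.453]
wrist_force: [-1.8, -0.3, 4.0]
width: 9.8
grasp_force: 30.0
```

Request:
arm_command(
  targets=[
    [[-1, -0.016, 0.0018, 0, 0], [-1, -0.032, 0.0036, 0, 0], [-1, -0.032, 0.0036, 0, 0], [-1, -0.032, 0.0036, 0, 0], [-1, -0.032, 0.0036, 0, 0]],
  ],
)

```text
clock: 3.6
tcp_pos: [479.1, 329.2, 45.4]
ee_rot: [3.14, -0.001, 1.453]
wrist_force: [1.9, 1.9, 6.0]
width: 10.4
grasp_force: 30.0
```

Request:
arm_command(
  targets=[
    [[-1, -0.032, 0.0036, 0, 0], [-1, -0.032, 0.0036, 0, 0], [-1, -0.032, 0.0036, 0, 0], [-1, -0.016, 0.0018, 0, 0], [-1, 0, 0, 0, 0]],
  ],
)

```text
clock: 4.02
tcp_pos: [422.1, 335.8, 45.4]
ee_rot: [3.141, -0.001, 1.454]
wrist_force: [-1.2, 0.3, 6.3]
width: 10.4
grasp_force: 30.0
```

Request:
arm_command(
  targets=[
    [[-1, -0.016, 0.0018, 0, 0], [-1, -0.008, 0.0009, 0, 0], [-1, 0, 0, 0, 0]],
  ],
)

```text
clock: 4.27
tcp_pos: [410.9, 337.0, 45.3]
ee_rot: [3.14, -0.001, 1.453]
wrist_force: [-1.2, 1.3, 7.4]
width: 9.9
grasp_force: 30.0
```

Request:
arm_command(
  targets=[
    [[-1, -0.006, 0.0007, 0, 0], [-1, -0.004, 0.0005, 0, 0], [-1, 0, 0, 0, 0]],
  ],
)

```text
clock: 4.52
tcp_pos: [406.3, 337.6, 45.3]
ee_rot: [3.14, -0.001, 1.453]
wrist_force: [-0.8, 0.4, 8.3]
width: 9.8
grasp_force: 30.0
```

Request:
arm_command(
  targets=[
    [[-1, -0.008, 0.0009, 0, 0], [-1, -0.004, 0.0005, 0, 0], [-1, 0, 0, 0, 0]],
  ],
)

```text
clock: 4.77
tcp_pos: [401.2, 338.1, 45.3]
ee_rot: [3.138, -0.002, 1.453]
wrist_force: [7.2, 0.6, 4.6]
width: 9.9
grasp_force: 30.0
```

Request:
arm_command(
  targets=[
    [[-0.4, 0, 0, 0, 0], [-0.4, 0, 0, 0, 0], [-0.4, 0, 0, 0.02, 0], [-0.4, 0, 0, 0.08, 0], [-0.4, 0, 0, 0.08, 0]],
  ],
)

```text
clock: 5.18
tcp_pos: [399.3, 337.0, 134.8]
ee_rot: [-3.138, 0.003, 1.453]
wrist_force: [1.3, 0.7, 0.7]
width: 28.1
grasp_force: 0.0
```

Request:
arm_command(
  targets=[
    [[0.6, 0, -0.08, 0.06, -0.9], [0.6, 0, -0.08, 0.04, -1], [0.6, 0, -0.08, 0.04, -1], [0.6, 0.02, -0.08, 0, -1], [0.6, 0, 0, 0, -1]],
  ],
)

```text
clock: 5.6
tcp_pos: [411.4, 185.2, 198.4]
ee_rot: [3.14, -0.001, 0.855]
wrist_force: [0.1, 0.2, -0.4]
width: 58.1
grasp_force: 0.0
```

```bash
python3 - <<'E'
from h import *
print(read_state()['tcp_pos'],read_state()['ee_rot'])
im=shot('top','top1');print(*pads(im),sep='\n')
cv2.imwrite('pics/c2.png',cv2.resize(im[80:270,140:400],None,fx=3,fy=3,interpolation=cv2.INTER_CUBIC))
E
```

```text
[411.35389241 185.24520418 198.40602605] [ 3.13983596e+00 -1.42611830e-03  8.54974858e-01]
('blue', 689.0, -82.5, -0.04, 155, [98.0, 46.0], [330, 157])
('blue', 439.2, 23.4, 0.236, 176, [100.0, 46.0], [297, 230])
('rust', 687.7, 33.1, 0.07, 171, [101.0, 50.0], [296, 156])
('rust', 560.7, 29.1, -0.06, 179, [100.0, 48.0], [296, 193])
('rust', 568.0, -92.3, -0.275, 175, [103.0, 49.0], [332, 192])
('rust', 438.0, -85.4, -0.258, 178, [103.0, 49.0], [330, 231])
```

View pics/c2.png

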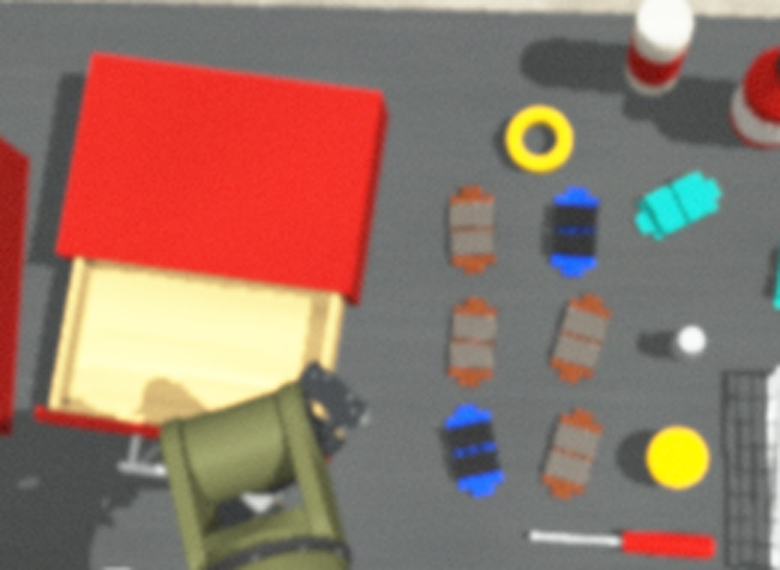

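The drawer is now wide open, with its floor at about crop (190,340). All six pads are undisturbed. I'm picking the near blue pad first.

Request:
arm_command(
  targets=[
    [[0.5, 0.011, -0.065, -0.03, -1], [0.5, 0.011, -0.065, -0.03, -1], [0.5, 0.011, -0.065, -0.03, -1], [0.5, 0.011, -0.065, -0.03, -1], [0.5, 0.011, -0.065, -0.03, -1]],
  ],
)

```text
clock: 6.07
tcp_pos: [437.8, 26.7, 121.3]
ee_rot: [-3.141, 0.0, 0.263]
wrist_force: [0.9, -0.1, -0.3]
width: 70.6
grasp_force: 0.0
```

Request:
arm_command(
  targets=[
    [[0.5, 0, 0, -0.03, -0.2], [0.5, 0, 0, 0, 0], [0.5, 0, 0, 0, 0]],
  ],
)

```text
clock: 6.32
tcp_pos: [437.7, 28.1, 106.7]
ee_rot: [-3.141, 0.002, 0.245]
wrist_force: [-1.0, 0.8, -0.2]
width: 70.4
grasp_force: 0.0
```

```bash
python3 - <<'E'
from h import *
f=lambda x,y:(140+x/3,80+y/3)
c=np.array([546,322]);u=np.array([.9937,-.1125]);v=np.array([.1125,.9937])
for n,p,z in [('front inner L top',(52,404),72),('front inner mid',(160,420),72),('wall L inner front bottom',(68,402),22),('wall L inner top back',(86,262),63),('wall R inner top back',(330,297),63)]:
    w=ray('top',f(*p),z)[:2]-c;print(n,w@u,w@v)
E
```

```text
front inner L top -91.64793634179027 142.31091933346096
front inner mid -92.3899894322541 24.28756859011216
wall L inner front bottom -84.9439826575672 142.51738190252271
wall L inner top back 67.29314339786123 136.07870703858418
wall R inner top back 66.16384665094542 -134.2235104895384
```

Request:
arm_command(
  targets=[
    [[0.5, 0.003, -0.0094, -0.06, -0.1], [0.5, 0, 0, -0.06, 0], [0.5, 0, 0, -0.04, 0], [0.5, 0, 0, -0.0214, 0], [0.5, 0, 0, 0, 0]],
  ],
)

```text
clock: 6.73
tcp_pos: [439.5, 24.0, 15.5]
ee_rot: [-3.141, 0.001, 0.234]
wrist_force: [0.6, 1.6, -0.2]
width: 70.0
grasp_force: 0.0
```

Request:
arm_command(
  targets=[
    [[-1, 0, 0, 0, 0], [-1, 0, 0, 0, 0], [-1, 0, 0, 0, 0], [-1, 0, 0, 0, 0]],
  ],
)

```text
clock: 7.07
tcp_pos: [440.1, 22.9, 16.9]
ee_rot: [3.141, -0.001, 0.23]
wrist_force: [-0.4, 1.2, 6.0]
width: 47.1
grasp_force: 29.9
```

Request:
arm_command(
  targets=[
    [[-1, 0, 0, 0.03, 0], [-1, 0, 0, 0.06, 0], [-1, 0, 0, 0.07, 0], [-1, 0, 0.03, 0.07, 0], [-1, 0.02, 0.05, 0, -0.3]],
  ],
)

```text
clock: 7.48
tcp_pos: [451.2, 62.2, 137.3]
ee_rot: [3.14, -0.008, 0.192]
wrist_force: [0.9, -0.3, -2.7]
width: 47.5
grasp_force: 30.0
```

Request:
arm_command(
  targets=[
    [[-1, 0.018, 0.07, 0, -0.3], [-1, 0.018, 0.07, 0, -0.3], [-1, 0.018, 0.07, 0, -0.3], [-1, 0.018, 0.07, 0, -0.3], [-1, 0.018, 0.07, 0, -0.3]],
  ],
)

```text
clock: 7.9
tcp_pos: [494.4, 239.5, 131.0]
ee_rot: [3.141, 0.0, 0.012]
wrist_force: [0.8, -0.5, -3.2]
width: 47.8
grasp_force: 30.0
```

Request:
arm_command(
  targets=[
    [[-1, 0.018, 0.07, 0, -0.3], [-1, 0.018, 0.07, 0, -0.3], [-1, 0.018, 0.07, 0, -0.3], [-1, 0.018, 0.07, 0, -0.2], [-1, 0, 0, 0, 0]],
  ],
)

```text
clock: 8.32
tcp_pos: [530.1, 382.6, 130.1]
ee_rot: [-3.141, 0.001, -0.117]
wrist_force: [-1.4, -0.2, -4.2]
width: 47.6
grasp_force: 30.0
```

Request:
arm_command(
  targets=[
    [[-1, 0.004, 0.003, -0.06, 0], [-1, 0, 0, -0.06, 0], [-1, 0, 0, -0.04, 0], [-1, 0, 0, -0.016, 0], [-1, 0, 0, 0, 0]],
  ],
)

```text
clock: 8.73
tcp_pos: [531.8, 378.7, 41.4]
ee_rot: [3.14, 0.002, -0.119]
wrist_force: [-0.1, 0.3, -3.5]
width: 48.0
grasp_force: 30.0
```

Request:
arm_command(
  targets=[
    [[-1, 0, 0, -0.004, 0], [-1, 0, 0, 0, 0]],
  ],
)

```text
clock: 8.9
tcp_pos: [533.2, 379.5, 42.4]
ee_rot: [-3.14, -0.001, -0.119]
wrist_force: [-0.2, -0.1, -3.7]
width: 47.7
grasp_force: 30.0
```

Request:
arm_command(
  targets=[
    [[-1, 0, 0, -0.005, 0], [-1, 0, 0, 0, 0], [-1, 0, 0, 0, 0]],
  ],
)

```text
clock: 9.15
tcp_pos: [532.8, 379.3, 39.0]
ee_rot: [-3.141, -0.001, -0.119]
wrist_force: [0.2, -0.0, -3.7]
width: 48.1
grasp_force: 30.0
```

Request:
arm_command(
  targets=[
    [[-1, 0, 0, -0.003, 0], [0.4, 0, 0, 0, 0], [0.4, 0, 0, 0, 0], [0.4, 0, 0, 0, 0], [0.4, 0, 0, 0.02, 0]],
  ],
)

```text
clock: 9.57
tcp_pos: [531.9, 378.8, 45.7]
ee_rot: [3.14, 0.002, -0.119]
wrist_force: [-0.6, 0.2, -0.6]
width: 65.3
grasp_force: 0.0
```

Request:
arm_command(
  targets=[
    [[0.5, 0, 0, 0.06, 0], [0.5, 0, 0, 0.08, 0], [0.5, 0, -0.04, 0.06, 0], [0.5, 0.015, -0.08, 0, 0.1], [0.5, 0.025, -0.08, 0, 0.1]],
  ],
)

```text
clock: 9.98
tcp_pos: [552.5, 279.6, 150.2]
ee_rot: [-3.139, -0.004, -0.092]
wrist_force: [0.5, -1.0, -0.8]
width: 70.9
grasp_force: 0.0
```

Request:
arm_command(
  targets=[
    [[0.5, 0.025, -0.08, 0, 0.1], [0.5, 0.025, -0.08, 0, 0.1], [0.5, 0.025, -0.08, 0, 0.1], [0.5, 0.025, -0.08, 0, 0.1], [0.5, 0.025, -0.08, 0, 0]],
  ],
)

```text
clock: 10.4
tcp_pos: [615.0, 78.6, 148.1]
ee_rot: [-3.141, -0.001, -0.046]
wrist_force: [0.9, 0.5, 0.7]
width: 70.6
grasp_force: 0.0
```

Request:
arm_command(
  targets=[
    [[0.5, 0.035, -0.08, 0, 0], [0.5, 0.035, -0.08, 0, 0], [0.5, 0.035, -0.08, 0, 0], [0.5, 0.035, -0.08, 0, 0], [0.5, 0, 0, 0, 0]],
  ],
)

```text
clock: 10.82
tcp_pos: [682.7, -78.9, 147.3]
ee_rot: [3.141, -0.001, -0.052]
wrist_force: [-0.0, -0.2, -0.5]
width: 70.1
grasp_force: 0.0
```

```bash
python3 - <<'E'
from h import *
print(read_state()['tcp_pos'],read_state()['ee_rot'])
im=shot('top','top2');print(*pads(im,(150,100,385,255)),sep='\n')
E
```

```text
[682.72965569 -78.89115791 147.32536568] [ 3.14051705e+00 -9.25693579e-04 -5.24915679e-02]
('blue', 532.5, 388.2, -0.134, 113, [91.0, 38.0], [189, 199])
('rust', 756.9, 493.9, -0.078, 95, [235.0, 24.0], [163, 136])
('rust', 876.7, -171.0, -1.5, 109, [62.0, 30.0], [358, 103])
('rust', 732.4, 193.8, -0.444, 1014, [262.0, 139.0], [247, 155])
('rust', 687.6, 34.7, 0.046, 149, [101.0, 45.0], [296, 157])
('rust', 454.1, 464.2, 1.348, 49, [114.0, 23.0], [163, 220])
('rust', 439.4, 289.4, 1.467, 318, [216.0, 21.0], [217, 227])
```

Request:
arm_command(
  targets=[
    [[0.5, 0.0126, -0.0072, -0.06, 0.1], [0.5, 0, 0, -0.07, 0], [0.5, 0, 0, -0.07, 0], [0.5, 0, 0, -0.04, 0], [0.5, 0, 0, -0.01, 0]],
  ],
)

```text
clock: 11.28
tcp_pos: [685.9, -74.6, 18.4]
ee_rot: [-3.141, 0.006, -0.034]
wrist_force: [-0.2, -0.8, -1.2]
width: 70.1
grasp_force: 0.0
```

Request:
arm_command(
  targets=[
    [[0.5, 0, 0, -0.0106, 0], [0.5, 0, 0, 0, 0], [0.5, 0, 0, 0, 0]],
  ],
)

```text
clock: 11.53
tcp_pos: [688.6, -75.4, 18.7]
ee_rot: [3.141, -0.002, -0.035]
wrist_force: [-0.5, 0.2, -0.7]
width: 70.6
grasp_force: 0.0
```

Request:
arm_command(
  targets=[
    [[-1, 0, 0, 0, 0], [-1, 0, 0, 0, 0], [-1, 0, 0, 0, 0], [-1, 0, 0, 0, 0]],
  ],
)

```text
clock: 11.87
tcp_pos: [688.1, -76.0, 17.5]
ee_rot: [3.141, -0.001, -0.035]
wrist_force: [-0.1, -2.5, 9.2]
width: 47.5
grasp_force: 29.9
```

Request:
arm_command(
  targets=[
    [[-1, 0, 0, 0.03, 0], [-1, 0, 0, 0.06, 0], [-1, 0, 0, 0.07, 0], [-1, -0.02, 0.03, 0.07, 0], [-1, -0.038, 0.05, 0.03, -0.1]],
  ],
)

```text
clock: 12.28
tcp_pos: [660.3, -37.0, 152.2]
ee_rot: [3.141, -0.006, -0.049]
wrist_force: [1.3, 1.2, -1.2]
width: 47.5
grasp_force: 30.1
```

Request:
arm_command(
  targets=[
    [[-1, -0.035, 0.07, 0, -0.1], [-1, -0.035, 0.07, 0, -0.1], [-1, -0.035, 0.07, 0, -0.1], [-1, -0.035, 0.07, 0, -0.1], [-1, -0.035, 0.07, 0, -0.1]],
  ],
)

```text
clock: 12.7
tcp_pos: [569.9, 140.9, 147.6]
ee_rot: [-3.141, 0.0, -0.108]
wrist_force: [1.3, 0.0, -2.5]
width: 47.6
grasp_force: 30.0
```

Request:
arm_command(
  targets=[
    [[-1, -0.035, 0.07, 0, -0.1], [-1, -0.035, 0.07, 0, 0], [-1, -0.035, 0.07, 0, 0], [-1, 0, 0.04, 0, 0], [-1, 0, 0, 0, 0]],
  ],
)

```text
clock: 13.12
tcp_pos: [517.4, 268.1, 147.7]
ee_rot: [-3.14, -0.0, -0.115]
wrist_force: [1.0, 0.5, -3.4]
width: 47.7
grasp_force: 30.0
```

Request:
arm_command(
  targets=[
    [[-1, 0.004, -0.01, -0.06, 0], [-1, 0, 0, -0.06, 0], [-1, 0, 0, -0.05, 0], [-1, 0, 0, -0.03, 0], [-1, 0, 0, 0, 0]],
  ],
)

```text
clock: 13.53
tcp_pos: [519.2, 258.2, 43.9]
ee_rot: [3.139, 0.005, -0.119]
wrist_force: [0.9, -1.4, -2.7]
width: 47.5
grasp_force: 30.0
```

Request:
arm_command(
  targets=[
    [[-1, 0, 0, -0.017, 0], [-1, 0, 0, 0, 0], [-1, 0, 0, 0, 0]],
  ],
)

```text
clock: 13.78
tcp_pos: [521.4, 259.4, 39.4]
ee_rot: [-3.141, -0.001, -0.119]
wrist_force: [0.0, 0.8, -3.0]
width: 47.5
grasp_force: 30.0
```

Request:
arm_command(
  targets=[
    [[-1, 0, 0, -0.003, 0], [0.4, 0, 0, 0, 0], [0.4, 0, 0, 0, 0], [0.4, 0, 0, 0, 0], [0.4, 0, 0, 0.02, 0]],
  ],
)

```text
clock: 14.2
tcp_pos: [520.0, 259.0, 45.7]
ee_rot: [3.14, 0.002, -0.119]
wrist_force: [-1.1, -0.2, -0.8]
width: 65.2
grasp_force: 0.0
```

Request:
arm_command(
  targets=[
    [[0.4, 0, 0, 0.06, 0], [0.4, 0, 0, 0.08, 0], [0.4, -0.02, -0.05, 0.06, 0], [-0.4, -0.04, -0.07, 0.03, 1], [-0.4, -0.04, -0.07, 0, 1]],
  ],
)

```text
clock: 14.62
tcp_pos: [472.0, 165.1, 165.2]
ee_rot: [-3.141, -0.006, 0.127]
wrist_force: [0.4, -1.0, 0.6]
width: 55.6
grasp_force: 0.0
```

Request:
arm_command(
  targets=[
    [[-0.4, -0.04, -0.07, 0, 1], [-0.4, -0.04, -0.07, 0, 1], [-0.4, -0.04, -0.07, 0, 1], [-0.4, 0, 0, 0, 1], [-0.4, 0, 0, 0, 1]],
  ],
)

```text
clock: 15.03
tcp_pos: [413.0, 62.3, 162.5]
ee_rot: [3.141, -0.001, 0.713]
wrist_force: [0.2, -0.5, -0.4]
width: 28.9
grasp_force: 0.0
```

```bash
python3 - <<'E'
from h import *
print(read_state()['tcp_pos'],read_state()['ee_rot'])
im=shot('top','top3');print(*[p for p in pads(im,(150,100,385,255)) if 90<p[4]<250],sep='\n')
s=shot('side')
cv2.imwrite('pics/c3.png',np.vstack([cv2.resize(im[80:240,140:300],(600,300)) ,cv2.resize(s[180:380,20:420],(600,300))]))
E
```

```text
[413.02787383  62.29361948 162.48374496] [ 3.14061203e+00 -1.34247357e-03  7.12679140e-01]
('blue', 535.3, 389.5, -0.137, 115, [90.0, 39.0], [190, 199])
('blue', 525.7, 267.1, -0.103, 115, [90.0, 39.0], [226, 202])
('rust', 756.9, 493.9, -0.078, 97, [235.0, 24.0], [162, 136])
('rust', 876.7, -171.0, -1.499, 110, [62.0, 30.0], [358, 103])
('rust', 724.7, 153.6, -0.104, 238, [253.0, 34.0], [263, 147])
('rust', 687.7, 33.1, 0.063, 167, [101.0, 50.0], [296, 156])
('rust', 564.6, 28.8, -0.053, 159, [92.0, 49.0], [297, 192])
('rust', 568.0, -92.3, -0.272, 176, [103.0, 50.0], [332, 192])
('rust', 438.0, -85.4, -0.263, 184, [103.0, 49.0], [330, 231])
```

View pics/c3.png

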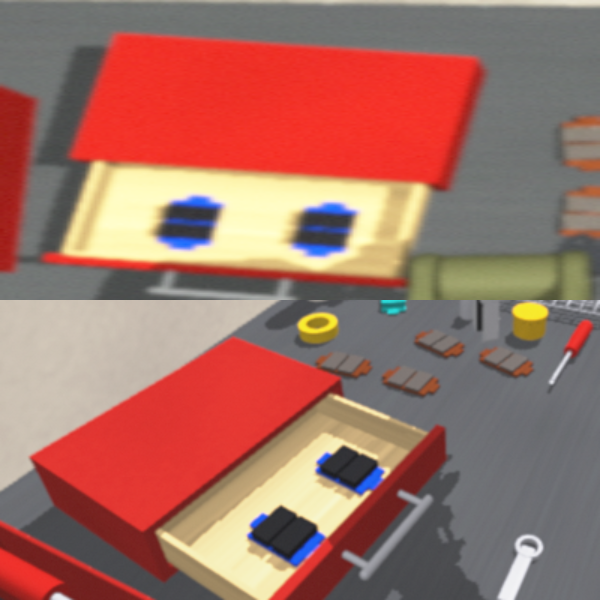

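Both blue pads lie flat side by side in the drawer, at crop (190,222) and (325,229). I'll shut it now by pinching the handle.

Request:
arm_command(
  targets=[
    [[-0.4, -0.0036, 0.079, 0, 0.89], [-0.4, -0.0036, 0.079, 0, 0.89], [-0.4, -0.0036, 0.079, 0, 0.89], [-0.4, -0.0036, 0.079, 0, 0.89], [-0.4, -0.0036, 0.079, 0, 0.89]],
  ],
)

```text
clock: 15.55
tcp_pos: [403.9, 263.5, 161.8]
ee_rot: [3.141, -0.0, 1.244]
wrist_force: [-0.3, -0.7, -0.1]
width: 28.2
grasp_force: 0.0
```

Request:
arm_command(
  targets=[
    [[-0.4, -0.0036, 0.079, 0, 0.89], [-0.4, -0.0036, 0.079, 0, 0.89], [-0.4, 0, 0, 0, 0], [-0.4, 0, 0, 0, 0]],
  ],
)

```text
clock: 15.88
tcp_pos: [400.1, 341.7, 161.1]
ee_rot: [-3.141, 0.0, 1.456]
wrist_force: [0.9, 0.0, -0.3]
width: 28.4
grasp_force: 0.0
```

Request:
arm_command(
  targets=[
    [[-0.4, 0.002, -0.005, -0.06, 0], [-0.4, 0, 0, -0.06, 0], [-0.4, 0, 0, -0.05, 0], [-0.4, 0, 0, -0.01, 0], [-0.4, 0, 0, 0, 0]],
  ],
)

```text
clock: 16.3
tcp_pos: [401.6, 336.5, 70.6]
ee_rot: [-3.14, 0.002, 1.454]
wrist_force: [-0.5, -0.2, 0.2]
width: 28.1
grasp_force: 0.0
```

Request:
arm_command(
  targets=[
    [[-0.4, 0, 0, -0.02, 0], [-0.4, 0, 0, -0.02, 0], [-0.4, 0, 0, -0.01, 0], [-0.4, 0, 0, 0, 0]],
  ],
)

```text
clock: 16.63
tcp_pos: [401.6, 337.4, 45.6]
ee_rot: [-3.141, 0.001, 1.457]
wrist_force: [0.4, 0.3, -0.2]
width: 28.3
grasp_force: 0.0
```

Request:
arm_command(
  targets=[
    [[-1, 0, 0, 0, 0], [-1, 0, 0, 0, 0], [-1, 0, 0, 0, 0], [-1, 0, 0, 0, 0]],
  ],
)

```text
clock: 16.97
tcp_pos: [402.1, 337.8, 46.8]
ee_rot: [3.141, -0.001, 1.457]
wrist_force: [-0.1, 0.2, 1.8]
width: 9.9
grasp_force: 30.0
```

Request:
arm_command(
  targets=[
    [[-1, 0.01, -0.0011, 0, 0], [-1, 0.02, -0.0023, 0, 0], [-1, 0.03, -0.0034, 0, 0], [-1, 0.03, -0.0034, 0, 0], [-1, 0.03, -0.0034, 0, 0]],
  ],
)

```text
clock: 17.38
tcp_pos: [463.2, 330.8, 46.8]
ee_rot: [3.141, -0.001, 1.457]
wrist_force: [-0.7, 1.8, 5.1]
width: 10.2
grasp_force: 30.0
```

Request:
arm_command(
  targets=[
    [[-1, 0.03, -0.0034, 0, 0], [-1, 0.03, -0.0034, 0, 0], [-1, 0.03, -0.0034, 0, 0], [-1, 0.03, -0.0034, 0, 0], [-1, 0.02, -0.0023, 0, 0]],
  ],
)

```text
clock: 17.8
tcp_pos: [533.8, 322.7, 46.8]
ee_rot: [3.14, -0.001, 1.456]
wrist_force: [-0.9, 1.6, 5.9]
width: 10.1
grasp_force: 30.0
```

Request:
arm_command(
  targets=[
    [[-1, 0.015, -0.0017, 0, 0], [-1, 0.01, -0.0011, 0, 0], [-1, 0.01, -0.0011, 0, 0], [-1, 0.006, -0.0007, 0, 0], [-1, 0, 0, 0, 0]],
  ],
)

```text
clock: 18.22
tcp_pos: [553.4, 320.5, 46.8]
ee_rot: [3.14, -0.001, 1.457]
wrist_force: [0.7, 0.3, 6.3]
width: 9.8
grasp_force: 30.0
```

Request:
arm_command(
  targets=[
    [[-1, 0.006, -0.0007, 0, 0], [-1, 0.004, -0.0005, 0, 0], [-1, 0, 0, 0, 0]],
  ],
)

```text
clock: 18.47
tcp_pos: [558.0, 320.0, 46.8]
ee_rot: [3.141, -0.001, 1.457]
wrist_force: [1.8, 1.0, 5.8]
width: 10.2
grasp_force: 30.0
```

Request:
arm_command(
  targets=[
    [[-1, 0.006, -0.0007, 0, 0], [-1, 0, 0, 0, 0], [-1, 0, 0, 0, 0]],
  ],
)

```text
clock: 18.72
tcp_pos: [560.9, 319.7, 46.8]
ee_rot: [3.14, -0.001, 1.457]
wrist_force: [0.9, 0.8, 5.0]
width: 10.0
grasp_force: 30.0
```

Request:
arm_command(
  targets=[
    [[-1, 0.005, -0.0006, 0, 0], [-1, 0, 0, 0, 0], [-1, 0, 0, 0, 0]],
  ],
)

```text
clock: 18.97
tcp_pos: [563.3, 319.4, 46.8]
ee_rot: [3.14, -0.001, 1.457]
wrist_force: [1.3, -0.2, 4.6]
width: 10.1
grasp_force: 30.0
```

Request:
arm_command(
  targets=[
    [[-1, 0.004, -0.0005, 0, 0], [-1, 0, 0, 0, 0], [-1, 0, 0, 0, 0]],
  ],
)

```text
clock: 19.22
tcp_pos: [565.3, 319.2, 46.8]
ee_rot: [3.141, -0.001, 1.457]
wrist_force: [0.7, -0.1, 4.8]
width: 9.6
grasp_force: 30.0
```

Request:
arm_command(
  targets=[
    [[-1, 0.003, -0.0003, 0, 0], [-1, 0, 0, 0, 0], [-1, 0, 0, 0, 0]],
  ],
)

```text
clock: 19.47
tcp_pos: [565.9, 319.1, 46.8]
ee_rot: [-3.141, 0.0, 1.457]
wrist_force: [-5.9, 0.5, 9.0]
width: 9.7
grasp_force: 30.0
```

Request:
arm_command(
  targets=[
    [[-1, 0.003, -0.0003, 0, 0], [-1, 0, 0, 0, 0], [-1, 0, 0, 0, 0]],
  ],
)

```text
clock: 19.72
tcp_pos: [566.0, 319.1, 46.7]
ee_rot: [-3.137, 0.001, 1.458]
wrist_force: [-17.6, -1.2, 15.5]
width: 9.9
grasp_force: 30.0
```

Request:
arm_command(
  targets=[
    [[-1, 0.003, -0.0003, 0, 0], [-1, 0, 0, 0, 0], [-1, 0, 0, 0, 0]],
  ],
)

```text
clock: 19.97
tcp_pos: [566.0, 319.1, 46.6]
ee_rot: [-3.134, 0.002, 1.458]
wrist_force: [-27.4, -0.7, 21.1]
width: 10.3
grasp_force: 30.0
```

Request:
arm_command(
  targets=[
    [[-0.3, 0, 0, 0, 0], [-0.3, 0, 0, 0, 0], [-0.3, 0, 0, 0.02, 0], [-0.3, 0, 0, 0.08, 0], [-0.3, 0, 0, 0.08, 0]],
  ],
)

```text
clock: 20.38
tcp_pos: [568.7, 317.9, 136.2]
ee_rot: [-3.138, 0.002, 1.457]
wrist_force: [1.2, -0.5, 1.3]
width: 32.9
grasp_force: 0.0
```

Request:
arm_command(
  targets=[
    [[0.5, 0, -0.04, 0.03, -0.9], [0.5, 0, -0.04, 0, -0.9], [0.5, 0, -0.04, 0, -0.9], [0.5, 0, -0.04, 0, -0.9], [0.5, 0, -0.04, 0, -0.9]],
  ],
)

```text
clock: 20.8
tcp_pos: [569.4, 217.5, 152.0]
ee_rot: [3.141, -0.0, 0.911]
wrist_force: [0.3, -0.3, 0.5]
width: 63.2
grasp_force: 0.0
```

Request:
arm_command(
  targets=[
    [[0.5, 0, -0.04, 0, -0.9], [0.5, 0, -0.04, 0, -0.9], [0.5, 0, -0.04, 0, -0.9], [0.5, 0, -0.04, 0, -0.9], [0.5, 0, -0.04, 0, -0.9]],
  ],
)

```text
clock: 21.22
tcp_pos: [569.4, 117.4, 151.9]
ee_rot: [3.141, -0.0, 0.371]
wrist_force: [1.1, 0.3, -0.6]
width: 70.3
grasp_force: 0.0
```

Request:
arm_command(
  targets=[
    [[0.5, 0, -0.04, 0, -0.9], [0.5, 0, -0.04, 0, -0.9], [0.5, 0, -0.04, 0, -0.9], [0.5, 0, -0.04, 0, -0.9], [0.5, 0, 0, 0, 0]],
  ],
)

```text
clock: 21.63
tcp_pos: [569.5, 35.6, 151.8]
ee_rot: [3.141, -0.0, -0.064]
wrist_force: [0.1, 0.1, -0.1]
width: 70.3
grasp_force: 0.0
```

```bash
python3 - <<'E'
from h import *
print(read_state()['tcp_pos'],read_state()['ee_rot'])
im=shot('top','top4');print(*[p for p in pads(im)],sep='\n')
E
```

```text
[569.49265311  35.58401685 151.84048527] [ 3.14101131e+00 -4.34874202e-04 -6.40559795e-02]
('rust', 728.5, 35.0, -1.496, 71, [48.0, 21.0], [296, 145])
('rust', 567.9, -92.4, -0.273, 171, [103.0, 50.0], [332, 192])
('rust', 438.0, -85.4, -0.266, 174, [103.0, 49.0], [330, 231])
```

View pics/top4.png

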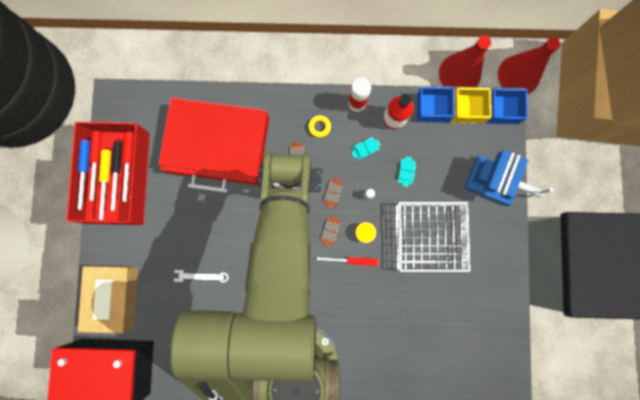

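The drawer is fully shut: no wood is visible and the handle is at (208,182). Next is worn pad A at (560,29).

Request:
arm_command(
  targets=[
    [[0.5, -0.0176, -0.013, -0.05, 0], [0.5, 0, 0, -0.06, 0], [0.5, 0, 0, -0.06, 0], [0.5, 0, 0, -0.06, 0], [0.5, 0, 0, -0.03, 0]],
  ],
)

```text
clock: 22.1
tcp_pos: [559.2, 32.9, 18.3]
ee_rot: [3.141, 0.003, -0.052]
wrist_force: [-0.4, 0.0, -0.8]
width: 70.8
grasp_force: 0.0
```

Request:
arm_command(
  targets=[
    [[0.5, 0, 0, -0.0116, 0], [0.5, 0, 0, 0, 0], [0.5, 0, 0, 0, 0]],
  ],
)

```text
clock: 22.35
tcp_pos: [560.9, 32.7, 16.1]
ee_rot: [-3.142, -0.001, -0.053]
wrist_force: [0.4, -0.7, 1.3]
width: 70.5
grasp_force: 0.0
```

Request:
arm_command(
  targets=[
    [[-1, 0, 0, 0, 0], [-1, 0, 0, 0, 0], [-1, 0, 0, 0, 0], [-1, 0, 0, 0, 0]],
  ],
)

```text
clock: 22.68
tcp_pos: [560.8, 32.1, 15.9]
ee_rot: [3.141, -0.001, -0.055]
wrist_force: [-0.1, -1.0, 3.5]
width: 47.8
grasp_force: 30.2
```

Request:
arm_command(
  targets=[
    [[-1, 0, 0, 0.03, 0], [-1, 0, 0, 0.06, 0], [-1, 0, 0, 0.07, 0], [-1, 0, 0, 0.06, 0], [-1, -0.025, -0.072, 0.03, 0]],
  ],
)

```text
clock: 23.1
tcp_pos: [550.0, -0.6, 144.3]
ee_rot: [-3.141, -0.005, -0.051]
wrist_force: [0.9, -0.5, -1.7]
width: 47.5
grasp_force: 30.0
```

Request:
arm_command(
  targets=[
    [[-1, -0.025, -0.072, 0, 0], [-1, -0.025, -0.072, 0, 0], [-1, -0.025, -0.072, 0, 0], [-1, -0.025, -0.072, 0, 0], [-1, -0.025, -0.072, 0, 0]],
  ],
)

```text
clock: 23.52
tcp_pos: [484.6, -185.3, 140.5]
ee_rot: [-3.141, 0.0, -0.055]
wrist_force: [-0.6, -0.3, -2.3]
width: 47.8
grasp_force: 30.0
```

Request:
arm_command(
  targets=[
    [[-1, -0.025, -0.072, 0, 0], [-1, -0.025, -0.072, 0, 0], [-1, -0.025, -0.072, 0, 0], [-1, -0.025, -0.072, 0, 0], [-1, -0.025, -0.072, 0, 0]],
  ],
)

```text
clock: 23.93
tcp_pos: [422.0, -365.4, 140.4]
ee_rot: [-3.141, 0.0, -0.055]
wrist_force: [0.4, 1.0, -2.3]
width: 47.7
grasp_force: 30.0
```

Request:
arm_command(
  targets=[
    [[-1, 0, 0, 0, 0], [-1, 0, 0, 0, 0]],
  ],
)

```text
clock: 24.1
tcp_pos: [422.2, -365.0, 140.1]
ee_rot: [-3.141, 0.001, -0.058]
wrist_force: [0.4, 0.7, -2.5]
width: 47.7
grasp_force: 30.0
```

Request:
arm_command(
  targets=[
    [[-1, 0.004, -0.004, -0.05, 0], [-1, 0, 0, -0.06, 0], [-1, 0, 0, -0.06, 0], [-1, 0, 0, -0.04, 0], [-1, 0, 0, -0.01, 0]],
  ],
)

```text
clock: 24.52
tcp_pos: [424.3, -363.4, 27.2]
ee_rot: [-3.138, 0.004, -0.054]
wrist_force: [-0.1, 0.2, -2.1]
width: 47.5
grasp_force: 30.0
```

Request:
arm_command(
  targets=[
    [[0.3, 0, 0, 0, 0], [0.3, 0, 0, 0, 0], [0.3, 0, 0, 0, 0], [0.3, 0, 0, 0.03, 0], [0.3, 0, 0, 0.06, 0]],
  ],
)

```text
clock: 24.93
tcp_pos: [424.4, -365.0, 74.9]
ee_rot: [-3.14, 0.002, -0.055]
wrist_force: [-0.0, -0.7, 0.2]
width: 60.9
grasp_force: 0.0
```

Request:
arm_command(
  targets=[
    [[0.3, 0, 0, 0.08, 0], [0.3, 0, 0, 0.08, 0], [0.3, 0, 0, 0, 0]],
  ],
)

```text
clock: 25.18
tcp_pos: [427.4, -368.0, 165.1]
ee_rot: [3.133, -0.01, -0.055]
wrist_force: [0.1, -1.1, 1.8]
width: 61.2
grasp_force: 0.0
```

```bash
python3 - <<'E'
from h import *
print(read_state()['tcp_pos'],read_state()['ee_rot'])
im=shot('top','top5');print(*[p for p in pads(im)],sep='\n')
cv2.imwrite('pics/c5.png',np.hstack([cv2.resize(im[140:300,270:490],None,fx=2,fy=2),cv2.resize(shot('side')[120:280,200:460],None,fx=1.35,fy=2)]))
E
```

```text
[ 427.44612476 -367.96754674  165.06928675] [ 3.13253009 -0.01039459 -0.05483865]
('rust', 687.7, 33.1, 0.063, 162, [101.0, 50.0], [296, 156])
('rust', 568.0, -92.3, -0.282, 168, [103.0, 49.0], [332, 192])
('rust', 437.7, -86.6, -0.264, 176, [103.0, 47.0], [330, 231])
```

View pics/c5.png

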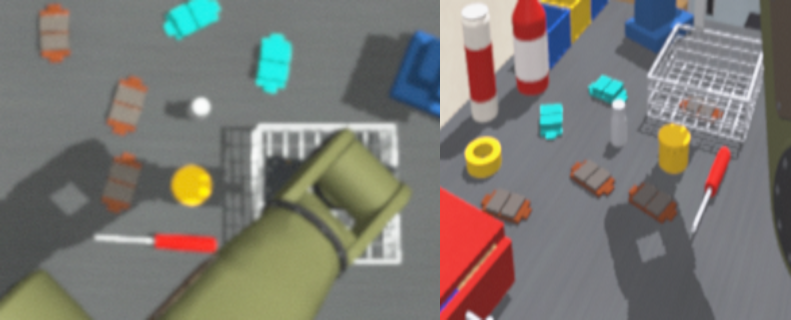

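Worn A is in the basket (side crop ~(700,106)). However, the chest corner at side crop (465,285) seems to show wood, so I'm checking the drawer.

```bash
python3 - <<'E'
from h import *
a=cv2.imread('pics/top5.png')[85:205,150:280];s=shot('side','side5')[190:380,20:300]
cv2.imwrite('pics/c6.png',np.hstack([cv2.resize(a,(390,360)),cv2.resize(s,(400,360))]))
E
```

```text
(no output)
```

View pics/c6.png

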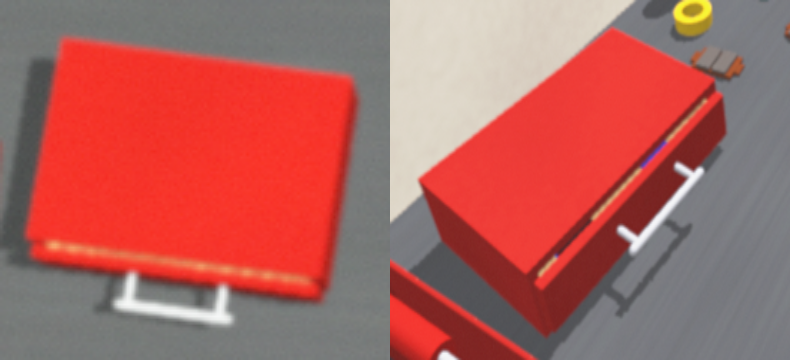

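```bash
python3 - <<'E'
from h import *
for n in ('top0','top3','top4','top5'):
    g=cv2.imread(f'pics/{n}.png').astype(float).min(2);ys=[];xs=np.arange(198,219)
    for x in xs:
        r=np.arange(176,202);w=np.clip(g[176:202,x]-130,0,None);ys.append((w*r).sum()/(w.sum()+1e-9))
    k=np.polyfit(xs,ys,1);print(n,np.polyval(k,207),ray('top',(207.3,np.polyval(k,207.3)),50)[:2])
E
```

```text
top0 191.36923209072376 [553.88109975 321.71001385]
top3 188.8206253223718 [562.39174298 322.16182247]
top4 187.47308360068251 [566.66113577 322.38847378]
top5 188.2154333624685 [564.19781383 322.25770222]
```

```bash
python3 - <<'E'
from h import *
for n in ('top0','top4','top5'):
    im=cv2.imread(f'pics/{n}.png');h=cv2.cvtColor(im,cv2.COLOR_BGR2HSV)[160:186,160:262].astype(int)
    m=(h[...,0]>10)&(h[...,0]<32)&(h[...,2]>120)&(h[...,1]>40);print(n,m.sum())
    g=im.min(2)
    print([int(182-10+np.argmax(g[172:202,x])) for x in range(199,219,2)], im[165:196,208].tolist())
E
```

```text
top0 508
[191, 191, 192, 192, 192, 192, 193, 193, 193, 193] [[43, 55, 249], [42, 51, 248], [46, 53, 249], [42, 53, 248], [47, 57, 247], [55, 75, 240], [81, 120, 228], [111, 167, 222], [136, 206, 235], [156, 231, 249], [168, 241, 253], [145, 220, 253], [98, 150, 250], [58, 81, 247], [40, 51, 245], [42, 48, 238], [35, 42, 203], [45, 46, 142], [67, 67, 105], [89, 90, 96], [108, 110, 107], [118, 119, 116], [124, 124, 122], [123, 123, 123], [130, 132, 130], [164, 164, 162], [224, 225, 223], [243, 244, 243], [237, 238, 237], [194, 196, 193], [132, 133, 131]]
top4 0
[186, 187, 187, 187, 187, 188, 188, 188, 189, 189] [[45, 57, 248], [43, 49, 247], [40, 48, 246], [38, 50, 241], [40, 46, 224], [31, 40, 187], [38, 50, 170], [34, 44, 167], [31, 41, 177], [28, 32, 176], [32, 36, 172], [28, 30, 146], [33, 33, 118], [52, 53, 101], [64, 66, 87], [83, 84, 85], [81, 83, 83], [78, 77, 75], [81, 84, 81], [86, 87, 85], [105, 106, 103], [138, 139, 138], [169, 170, 169], [170, 172, 168], [143, 144, 142], [106, 108, 106], [86, 88, 87], [80, 81, 79], [80, 83, 80], [79, 80, 79], [83, 85, 82]]
top5 4
[187, 187, 188, 188, 188, 188, 189, 189, 189, 190] [[41, 53, 248], [45, 56, 249], [46, 55, 248], [41, 53, 248], [47, 57, 247], [53, 75, 241], [72, 105, 233], [83, 123, 235], [73, 106, 243], [56, 74, 247], [42, 55, 246], [38, 46, 238], [37, 41, 206], [39, 41, 147], [59, 61, 106], [85, 87, 100], [104, 106, 105], [119, 121, 115], [125, 126, 121], [123, 123, 119], [127, 131, 126], [160, 161, 157], [215, 219, 214], [241, 242, 241], [237, 238, 236], [200, 201, 197], [134, 134, 132], [106, 108, 105], [112, 112, 110], [121, 122, 121], [121, 123, 121]]
```

The strip geometry and the 165 mm stroke match a closed drawer, since the slot above the 50 mm front is visible by design. I'll nudge it again at the end anyway. Next is worn D.

Request:
arm_command(
  targets=[
    [[0.5, 0.003, 0.0805, 0, -0.25], [0.5, 0.003, 0.0805, 0, -0.25], [0.5, 0.003, 0.0805, 0, -0.25], [0.5, 0.003, 0.0805, 0, -0.25], [0.5, 0.003, 0.0805, 0, -0.25]],
  ],
)

```text
clock: 25.75
tcp_pos: [431.8, -162.6, 154.6]
ee_rot: [-3.141, 0.001, -0.207]
wrist_force: [0.6, 0.6, -0.2]
width: 70.6
grasp_force: 0.0
```

Request:
arm_command(
  targets=[
    [[0.5, 0.003, 0.0805, -0.03, -0.25], [0.5, 0.003, 0.0805, -0.03, -0.25], [0.5, 0, 0, -0.03, 0], [0.5, 0, 0, 0, 0], [0.5, 0, 0, 0, 0]],
  ],
)

```text
clock: 26.17
tcp_pos: [435.1, -86.5, 110.9]
ee_rot: [3.142, 0.002, -0.264]
wrist_force: [0.1, 0.1, 0.4]
width: 70.6
grasp_force: 0.0
```

Request:
arm_command(
  targets=[
    [[0.5, 0.005, 0, -0.05, 0], [0.5, 0, 0, -0.06, 0], [0.5, 0, 0, -0.05, 0], [0.5, 0, 0, -0.03, 0], [0.5, 0, 0, 0, 0]],
  ],
)

```text
clock: 26.58
tcp_pos: [438.1, -88.0, 15.4]
ee_rot: [3.141, 0.001, -0.267]
wrist_force: [-0.1, -0.7, 0.9]
width: 70.8
grasp_force: 0.0
```

Request:
arm_command(
  targets=[
    [[-1, 0, 0, 0, 0], [-1, 0, 0, 0, 0], [-1, 0, 0, 0, 0], [-1, 0, 0, 0, 0]],
  ],
)

```text
clock: 26.92
tcp_pos: [438.2, -87.1, 16.9]
ee_rot: [3.141, -0.001, -0.266]
wrist_force: [-0.8, -2.7, 2.4]
width: 47.4
grasp_force: 30.3
```

Request:
arm_command(
  targets=[
    [[-1, 0, 0, 0.03, 0], [-1, 0, 0, 0.06, 0], [-1, 0, 0, 0.07, 0], [-1, 0, 0, 0.07, 0], [-1, 0, 0, 0.04, 0]],
  ],
)

```text
clock: 27.33
tcp_pos: [438.6, -86.9, 155.1]
ee_rot: [3.142, -0.004, -0.265]
wrist_force: [1.0, -0.3, -2.0]
width: 47.8
grasp_force: 30.0
```

Request:
arm_command(
  targets=[
    [[-1, -0.003, -0.0752, 0, 0.2], [-1, -0.003, -0.0752, 0, 0.2], [-1, -0.003, -0.0752, 0, 0.2], [-1, -0.003, -0.0752, 0, 0.2], [-1, -0.003, -0.0752, 0, 0.2]],
  ],
)

```text
clock: 27.75
tcp_pos: [429.9, -276.4, 151.6]
ee_rot: [3.142, -0.0, -0.144]
wrist_force: [0.4, 0.3, -3.3]
width: 47.8
grasp_force: 30.0
```

Request:
arm_command(
  targets=[
    [[-1, -0.003, -0.0752, 0, 0.2], [-1, -0.003, -0.0752, 0, 0.2], [-1, -0.003, -0.0752, 0, 0.2], [-1, -0.003, -0.0752, 0, 0.2], [-1, -0.003, -0.0752, 0, 0.2]],
  ],
)

```text
clock: 28.17
tcp_pos: [422.3, -464.4, 151.3]
ee_rot: [-3.141, 0.0, -0.024]
wrist_force: [0.9, 0.1, -2.7]
width: 47.3
grasp_force: 30.0
```

Request:
arm_command(
  targets=[
    [[-1, 0, 0, 0, 0], [-1, 0, 0, 0, 0]],
  ],
)

```text
clock: 28.33
tcp_pos: [422.0, -463.8, 150.5]
ee_rot: [-3.141, 0.001, -0.027]
wrist_force: [0.5, 0.5, -3.3]
width: 47.4
grasp_force: 30.0
```

Request:
arm_command(
  targets=[
    [[-1, 0.003, 0.002, -0.06, 0], [-1, 0, 0, -0.07, 0], [-1, 0, 0, -0.06, 0], [-1, 0, 0, -0.04, 0], [-1, 0, 0, -0.01, 0]],
  ],
)

```text
clock: 28.75
tcp_pos: [423.5, -459.1, 27.9]
ee_rot: [-3.137, 0.004, -0.024]
wrist_force: [0.1, -0.0, -3.0]
width: 47.4
grasp_force: 30.0
```

Request:
arm_command(
  targets=[
    [[0.3, 0, 0, 0, 0], [0.3, 0, 0, 0, 0], [0.3, 0, 0, 0, 0], [0.3, 0, 0, 0.03, 0], [0.3, 0, 0, 0.06, 0]],
  ],
)

```text
clock: 29.17
tcp_pos: [423.9, -460.7, 75.7]
ee_rot: [-3.139, 0.002, -0.025]
wrist_force: [0.4, -0.3, -0.5]
width: 61.0
grasp_force: 0.0
```

Request:
arm_command(
  targets=[
    [[0.5, 0, 0, 0.07, 0], [0.5, 0, 0, 0.07, 0], [0.5, 0.029, 0.074, 0.02, -0.2], [0.5, 0.029, 0.074, 0, -0.2], [0.5, 0.029, 0.074, 0, -0.2]],
  ],
)

```text
clock: 29.58
tcp_pos: [468.6, -349.9, 159.4]
ee_rot: [3.139, -0.004, -0.1]
wrist_force: [0.2, -0.5, -1.0]
width: 70.3
grasp_force: 0.0
```

Request:
arm_command(
  targets=[
    [[0.5, 0.029, 0.074, 0, -0.2], [0.5, 0.029, 0.074, 0, -0.2], [0.5, 0.029, 0.074, 0, -0.2], [0.5, 0.029, 0.074, 0, -0.2], [0.5, 0.029, 0.074, 0, -0.2]],
  ],
)

```text
clock: 30.0
tcp_pos: [541.3, -163.8, 158.6]
ee_rot: [3.141, -0.003, -0.218]
wrist_force: [1.0, 0.5, 0.1]
width: 70.2
grasp_force: 0.0
```

Request:
arm_command(
  targets=[
    [[0.5, 0.029, 0.074, 0, -0.2], [0.5, 0.029, 0.074, 0, -0.2], [0.5, 0, 0, 0, 0], [0.5, 0, 0, 0, 0]],
  ],
)

```text
clock: 30.33
tcp_pos: [570.3, -89.9, 158.0]
ee_rot: [-3.142, -0.003, -0.262]
wrist_force: [-0.4, -0.1, 1.1]
width: 70.4
grasp_force: 0.0
```

```bash
python3 - <<'E'
from h import *
print(read_state()['tcp_pos'],read_state()['ee_rot'])
im=shot('top','top6');print(*[p for p in pads(im)],sep='\n')
print(*[p for p in pads(im,(385,195,480,280))],sep='\n')
E
```

```text
[570.25046079 -89.93065404 158.03404547] [-3.14151376e+00 -2.52751427e-03 -2.61777563e-01]
('rust', 687.7, 31.4, 0.086, 174, [101.0, 51.0], [297, 156])
('rust', 425.4, -360.4, -0.043, 144, [101.0, 47.0], [412, 236])
('rust', 424.6, -456.7, 0.01, 155, [100.0, 51.0], [441, 237])
```

Request:
arm_command(
  targets=[
    [[0.5, -0.004, -0.005, -0.05, -0.1], [0.5, 0, 0, -0.06, 0], [0.5, 0, 0, -0.06, 0], [0.5, 0, 0, -0.06, 0], [0.5, 0, 0, -0.035, 0]],
  ],
)

```text
clock: 30.8
tcp_pos: [566.2, -95.6, 21.8]
ee_rot: [3.141, 0.002, -0.279]
wrist_force: [-0.2, -0.1, 0.2]
width: 70.3
grasp_force: 0.0
```

Request:
arm_command(
  targets=[
    [[0.5, 0, 0, -0.019, 0], [0.5, 0, 0, 0, 0], [0.5, 0, 0, 0, 0]],
  ],
)

```text
clock: 31.05
tcp_pos: [567.8, -95.4, 15.6]
ee_rot: [3.142, -0.002, -0.278]
wrist_force: [0.5, -1.1, 0.4]
width: 70.3
grasp_force: 0.0
```

Request:
arm_command(
  targets=[
    [[-1, 0, 0, 0, 0], [-1, 0, 0, 0, 0], [-1, 0, 0, 0, 0], [-1, 0, 0, 0, 0]],
  ],
)

```text
clock: 31.38
tcp_pos: [567.6, -94.4, 14.7]
ee_rot: [3.141, -0.0, -0.277]
wrist_force: [0.4, -0.8, 3.8]
width: 47.6
grasp_force: 30.0
```

Request:
arm_command(
  targets=[
    [[-1, 0, 0, 0.03, 0], [-1, 0, 0, 0.06, 0], [-1, 0, 0, 0.07, 0], [-1, 0, 0, 0.07, 0], [-1, 0, 0, 0.04, 0]],
  ],
)

```text
clock: 31.8
tcp_pos: [568.2, -94.2, 153.2]
ee_rot: [-3.141, -0.004, -0.277]
wrist_force: [0.2, 0.3, -1.7]
width: 47.4
grasp_force: 30.0
```

Request:
arm_command(
  targets=[
    [[-1, -0.036, -0.067, 0, 0.24], [-1, -0.036, -0.067, 0, 0.24], [-1, -0.036, -0.067, 0, 0.24], [-1, -0.036, -0.067, 0, 0.24], [-1, -0.036, -0.067, 0, 0.24]],
  ],
)

```text
clock: 32.22
tcp_pos: [476.3, -262.8, 149.4]
ee_rot: [-3.141, 0.0, -0.131]
wrist_force: [0.0, -0.4, -1.5]
width: 47.8
grasp_force: 30.0
```

Request:
arm_command(
  targets=[
    [[-1, -0.036, -0.067, 0, 0.24], [-1, -0.036, -0.067, 0, 0.24], [-1, -0.036, -0.067, 0, 0.24], [-1, 0, 0, 0, 0], [-1, 0, 0, 0, 0]],
  ],
)

```text
clock: 32.63
tcp_pos: [422.4, -363.3, 149.1]
ee_rot: [-3.141, 0.0, -0.05]
wrist_force: [-1.1, 0.5, -2.1]
width: 47.6
grasp_force: 30.0
```

Request:
arm_command(
  targets=[
    [[-1, 0.003, 0, -0.05, 0], [-1, 0, 0, -0.06, 0], [-1, 0, 0, -0.06, 0], [-1, 0, 0, -0.036, 0], [-1, 0, 0, -0.01, 0]],
  ],
)

```text
clock: 33.05
tcp_pos: [424.4, -359.8, 38.2]
ee_rot: [-3.138, 0.004, -0.046]
wrist_force: [0.0, 0.7, -2.4]
width: 47.6
grasp_force: 30.0
```

Request:
arm_command(
  targets=[
    [[0.3, 0, 0, 0, 0], [0.3, 0, 0, 0, 0], [0.3, 0, 0, 0, 0], [0.3, 0, 0, 0.03, 0], [0.3, 0, 0, 0.06, 0]],
  ],
)

```text
clock: 33.47
tcp_pos: [424.3, -361.2, 85.7]
ee_rot: [-3.139, 0.002, -0.047]
wrist_force: [-0.4, -0.2, 1.0]
width: 60.9
grasp_force: 0.0
```

Request:
arm_command(
  targets=[
    [[0.5, 0, 0, 0.06, 0], [0.5, 0, 0, 0.06, 0], [0.5, 0.044, 0.066, 0.02, 0.08], [0.5, 0.044, 0.066, 0, 0.08], [0.5, 0.044, 0.066, 0, 0.08]],
  ],
)

```text
clock: 33.88
tcp_pos: [492.1, -262.4, 159.3]
ee_rot: [3.139, -0.004, -0.019]
wrist_force: [1.5, 0.9, 0.6]
width: 70.3
grasp_force: 0.0
```

Request:
arm_command(
  targets=[
    [[0.5, 0.044, 0.066, 0, 0.08], [0.5, 0.044, 0.066, 0, 0.08], [0.5, 0.044, 0.066, 0, 0.08], [0.5, 0.044, 0.066, 0, 0.08], [0.5, 0.044, 0.066, 0, 0.08]],
  ],
)

```text
clock: 34.3
tcp_pos: [602.2, -96.2, 158.4]
ee_rot: [3.141, -0.003, 0.031]
wrist_force: [0.9, -1.2, -0.1]
width: 70.4
grasp_force: 0.0
```

```bash
python3 - <<'E'
from h import *
print(read_state()['tcp_pos'],read_state()['ee_rot'])
im=shot('top','top7');print(*[p for p in pads(im)],sep='\n')
print(*[p for p in pads(im,(385,195,480,280))],sep='\n')
E
```

```text
[602.21398607 -96.15061089 158.38719224] [ 3.14092839e+00 -2.70828310e-03  3.06882617e-02]
('rust', 687.7, 31.4, 0.086, 172, [101.0, 51.0], [297, 156])
('rust', 425.5, -358.7, -0.079, 172, [101.0, 50.0], [412, 235])
('rust', 424.6, -456.7, 0.012, 154, [100.0, 51.0], [441, 237])
```

Request:
arm_command(
  targets=[
    [[0.5, 0.0428, 0.064, 0, 0.1], [0.5, 0.0428, 0.064, 0, 0.1], [0.5, 0.0428, 0.064, 0, 0.1], [0.5, 0.0428, 0.064, 0, 0.1], [0.5, 0, 0, 0, 0]],
  ],
)

```text
clock: 34.77
tcp_pos: [688.7, 35.7, 157.5]
ee_rot: [-3.141, -0.003, 0.084]
wrist_force: [0.4, -0.1, 0.0]
width: 70.7
grasp_force: 0.0
```

Request:
arm_command(
  targets=[
    [[0.5, 0, 0, -0.04, 0], [0.5, 0, 0, -0.06, 0], [0.5, 0, 0, -0.06, 0], [0.5, 0, 0, -0.04, 0], [0.5, 0, 0, 0, 0]],
  ],
)

```text
clock: 35.18
tcp_pos: [684.8, 29.8, 53.0]
ee_rot: [-3.141, 0.005, 0.078]
wrist_force: [-0.6, -0.6, -0.7]
width: 70.3
grasp_force: 0.0
```

Request:
arm_command(
  targets=[
    [[0.5, 0.002, 0.003, -0.04, 0], [0.5, 0, 0, -0.03, 0], [0.5, 0, 0, -0.006, 0], [0.5, 0, 0, 0, 0], [0.5, 0, 0, 0, 0]],
  ],
)

```text
clock: 35.6
tcp_pos: [688.1, 31.3, 19.8]
ee_rot: [3.142, -0.001, 0.078]
wrist_force: [-0.5, -0.6, 0.9]
width: 70.4
grasp_force: 0.0
```

Request:
arm_command(
  targets=[
    [[-1, 0, 0, 0, 0], [-1, 0, 0, 0, 0], [-1, 0, 0, 0, 0], [-1, 0, 0, 0, 0]],
  ],
)

```text
clock: 35.93
tcp_pos: [687.8, 31.3, 19.0]
ee_rot: [3.141, -0.001, 0.078]
wrist_force: [0.7, 0.8, 3.2]
width: 47.9
grasp_force: 30.3
```

Request:
arm_command(
  targets=[
    [[-1, 0, 0, 0.03, 0], [-1, 0, 0, 0.06, 0], [-1, 0, 0, 0.07, 0], [-1, 0, 0, 0.07, 0], [-1, 0, 0, 0.04, 0]],
  ],
)

```text
clock: 36.35
tcp_pos: [688.4, 31.5, 159.0]
ee_rot: [3.141, -0.005, 0.078]
wrist_force: [1.0, -0.9, -1.2]
width: 47.7
grasp_force: 30.0
```

Request:
arm_command(
  targets=[
    [[-1, -0.0377, -0.07, 0, -0.05], [-1, -0.0377, -0.07, 0, -0.05], [-1, -0.0377, -0.07, 0, -0.05], [-1, -0.0377, -0.07, 0, -0.05], [-1, -0.0377, -0.07, 0, -0.05]],
  ],
)

```text
clock: 36.77
tcp_pos: [592.1, -144.9, 154.5]
ee_rot: [3.141, -0.0, 0.048]
wrist_force: [0.7, -0.3, -2.5]
width: 47.6
grasp_force: 30.0
```

Request:
arm_command(
  targets=[
    [[-1, -0.0377, -0.07, 0, -0.05], [-1, -0.0377, -0.07, 0, -0.05], [-1, -0.0377, -0.07, 0, -0.05], [-1, -0.0377, -0.07, 0, -0.05], [-1, -0.0377, -0.07, 0, -0.05]],
  ],
)

```text
clock: 37.18
tcp_pos: [497.9, -320.0, 154.6]
ee_rot: [3.141, -0.001, 0.018]
wrist_force: [1.0, 0.5, -2.2]
width: 47.4
grasp_force: 30.0
```

Request:
arm_command(
  targets=[
    [[-1, -0.0377, -0.07, 0, -0.05], [-1, -0.0377, -0.07, 0, -0.05], [-1, -0.0377, -0.07, 0, -0.05], [-1, -0.0377, -0.07, 0, -0.05], [-1, 0, 0, 0, 0]],
  ],
)

```text
clock: 37.6
tcp_pos: [419.9, -463.7, 154.2]
ee_rot: [3.14, 0.0, -0.011]
wrist_force: [-0.5, 0.7, -2.0]
width: 47.7
grasp_force: 30.0
```

Request:
arm_command(
  targets=[
    [[-1, 0.007, 0.004, -0.05, 0], [-1, 0, 0, -0.06, 0], [-1, 0, 0, -0.06, 0], [-1, 0, 0, -0.045, 0], [-1, 0, 0, -0.01, 0]],
  ],
)

```text
clock: 38.02
tcp_pos: [426.0, -455.1, 37.7]
ee_rot: [-3.137, 0.004, -0.006]
wrist_force: [-0.7, 0.3, -2.7]
width: 47.2
grasp_force: 30.0
```

Request:
arm_command(
  targets=[
    [[0.3, 0, 0, 0, 0], [0.3, 0, 0, 0, 0], [0.3, 0, 0, 0, 0], [0.3, 0, 0, 0.03, 0], [0.3, 0, 0, 0.06, 0]],
  ],
)

```text
clock: 38.43
tcp_pos: [426.6, -455.8, 85.3]
ee_rot: [-3.139, 0.002, -0.006]
wrist_force: [-0.1, 0.1, -0.4]
width: 61.3
grasp_force: 0.0
```

Request:
arm_command(
  targets=[
    [[0.3, 0, 0, 0.06, 0], [0.3, 0, 0, 0.06, 0], [-1, 0.02, 0.08, 0.04, 0.8], [-1, 0.02, 0.08, 0, 0.8], [-1, 0.02, 0.08, 0, 0.8]],
  ],
)

```text
clock: 38.85
tcp_pos: [456.9, -339.7, 167.4]
ee_rot: [3.137, -0.003, 0.285]
wrist_force: [1.2, -0.7, -0.0]
width: 44.7
grasp_force: 0.0
```

Request:
arm_command(
  targets=[
    [[-1, 0, 0.08, 0, 0.8], [-1, 0, 0.08, 0, 0.8], [-1, 0, 0.08, 0, 0.8], [-1, 0, 0.08, 0, 0.8], [-1, 0, 0.08, 0, 0.8]],
  ],
)

```text
clock: 39.27
tcp_pos: [456.4, -138.6, 166.1]
ee_rot: [3.138, -0.001, 0.767]
wrist_force: [1.4, 0.4, 0.0]
width: 11.2
grasp_force: 0.0
```

Request:
arm_command(
  targets=[
    [[-1, 0, 0.08, 0, 0.8], [-1, 0, 0.08, 0, 0.8], [-1, 0, 0.08, 0, 0.8], [-1, 0, 0.08, 0, 0.8], [-1, 0, 0, 0, 0]],
  ],
)

```text
clock: 39.68
tcp_pos: [456.4, 25.0, 166.1]
ee_rot: [3.139, -0.002, 1.157]
wrist_force: [1.1, -1.2, 0.9]
width: 0.6
grasp_force: 0.0
```

```bash
python3 - <<'E'
from h import *
print(read_state()['tcp_pos'],read_state()['ee_rot'])
im=shot('top','top8');print(*[p for p in pads(im)],sep='\n')
print(*[p for p in pads(im,(385,195,480,280))],sep='\n')
s=shot('side','side8')
cv2.imwrite('pics/c8.png',np.vstack([cv2.resize(im[80:290,140:490],(600,300)),cv2.resize(s[120:380,20:460],(600,300))]))
E
```

```text
[456.43009915  25.00876393 166.12062297] [ 3.13873885e+00 -2.17058099e-03  1.15731108e+00]

('rust', 426.8, -358.9, -0.091, 172, [99.0, 51.0], [412, 235])
('rust', 426.2, -456.7, -0.037, 169, [104.0, 53.0], [440, 235])
```

View pics/c8.png

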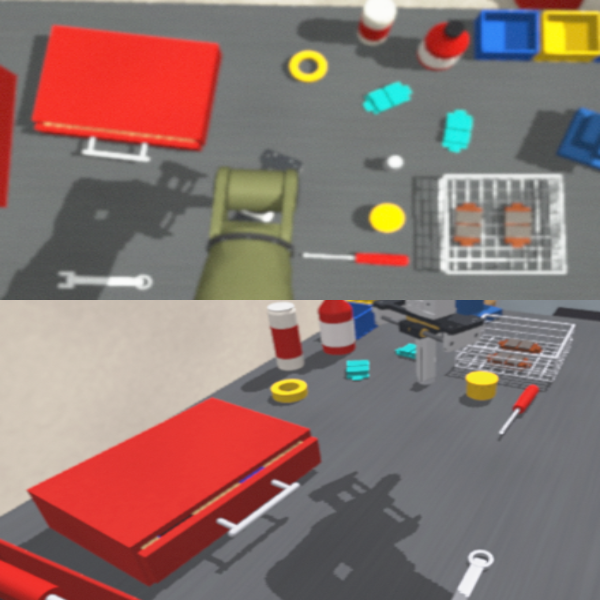

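All six pads are in place: basket crop (468,225) and (518,225) hold two stacked each. Next is the safety nudge on the drawer handle with shut fingers.

Request:
arm_command(
  targets=[
    [[-1, 0.014, 0.075, 0, 0.31], [-1, 0.014, 0.075, 0, 0.31], [-1, 0.014, 0.075, 0, 0.31], [-1, 0.014, 0.075, 0, 0.31], [-1, 0.014, 0.075, 0, 0.31]],
  ],
)

```text
clock: 40.2
tcp_pos: [492.3, 207.7, 165.3]
ee_rot: [3.14, -0.001, 1.331]
wrist_force: [0.5, -1.1, 0.2]
width: 0.4
grasp_force: 0.0
```

Request:
arm_command(
  targets=[
    [[-1, 0.014, 0.075, 0, 0.31], [-1, 0.014, 0.075, 0, 0.31], [-1, 0.014, 0.075, 0, 0.31], [-1, 0, 0, 0, 0], [-1, 0, 0, 0, 0]],
  ],
)

```text
clock: 40.62
tcp_pos: [513.0, 319.8, 164.3]
ee_rot: [3.141, -0.0, 1.443]
wrist_force: [-1.2, -0.2, -0.9]
width: 0.6
grasp_force: 0.0
```

Request:
arm_command(
  targets=[
    [[-1, 0, 0, -0.05, 0], [-1, 0, 0, -0.06, 0], [-1, 0, 0, -0.06, 0], [-1, 0, 0, -0.05, 0], [-1, 0, 0, -0.02, 0]],
  ],
)

```text
clock: 41.03
tcp_pos: [511.9, 317.0, 41.5]
ee_rot: [-3.139, 0.002, 1.44]
wrist_force: [0.5, -0.7, 0.1]
width: 0.5
grasp_force: 0.0
```

Request:
arm_command(
  targets=[
    [[-1, 0, 0, 0, 0], [-1, 0, 0, 0, 0], [-1, 0, 0, 0, 0]],
  ],
)

```text
clock: 41.28
tcp_pos: [513.4, 319.7, 46.2]
ee_rot: [3.139, -0.002, 1.443]
wrist_force: [0.9, -1.6, 0.8]
width: 0.0
grasp_force: 0.0
```

Request:
arm_command(
  targets=[
    [[-1, 0.02, 0, 0, 0], [-1, 0.016, 0, 0, 0], [-1, 0.01, 0, 0, 0], [-1, 0, 0, 0, 0]],
  ],
)

```text
clock: 41.62
tcp_pos: [536.5, 319.7, 45.0]
ee_rot: [3.14, -0.001, 1.443]
wrist_force: [0.1, 0.0, 0.7]
width: 0.7
grasp_force: 0.0
```

Request:
arm_command(
  targets=[
    [[-1, 0.008, 0, 0, 0], [-1, 0.006, 0, 0, 0], [-1, 0, 0, 0, 0], [-1, 0, 0, 0, 0]],
  ],
)

```text
clock: 41.95
tcp_pos: [542.3, 319.8, 44.0]
ee_rot: [-3.141, 0.0, 1.444]
wrist_force: [-1.4, -0.7, -1.1]
width: 0.2
grasp_force: 0.0
```

Request:
arm_command(
  targets=[
    [[-1, 0.004, 0, 0, 0], [-1, 0, 0, 0, 0], [-1, 0, 0, 0, 0]],
  ],
)

```text
clock: 42.2
tcp_pos: [544.3, 319.8, 44.1]
ee_rot: [-3.142, 0.0, 1.444]
wrist_force: [0.3, 0.1, -0.3]
width: 0.1
grasp_force: 0.0
```

Request:
arm_command(
  targets=[
    [[-1, 0.004, 0, 0, 0], [-1, 0, 0, 0, 0], [-1, 0, 0, 0, 0]],
  ],
)

```text
clock: 42.45
tcp_pos: [546.3, 319.8, 44.1]
ee_rot: [3.142, -0.0, 1.444]
wrist_force: [-0.3, -0.0, -0.3]
width: 0.5
grasp_force: 0.0
```

Request:
arm_command(
  targets=[
    [[-1, 0.004, 0, 0, 0], [-1, 0, 0, 0, 0], [-1, 0, 0, 0, 0]],
  ],
)

```text
clock: 42.7
tcp_pos: [548.0, 319.8, 44.0]
ee_rot: [-3.141, 0.0, 1.444]
wrist_force: [-3.9, -0.3, 1.4]
width: 0.2
grasp_force: 2.1
```

Request:
arm_command(
  targets=[
    [[-1, 0.004, 0, 0, 0], [-1, 0, 0, 0, 0], [-1, 0, 0, 0, 0]],
  ],
)

```text
clock: 42.95
tcp_pos: [548.2, 319.8, 43.9]
ee_rot: [-3.137, 0.002, 1.444]
wrist_force: [-18.3, -2.1, 10.2]
width: 0.6
grasp_force: 9.4
```

It hits the hard stop exactly where expected, so the drawer is fully shut. I'll retreat and hand in.

Request:
arm_command(
  targets=[
    [[-1, -0.02, 0, 0, 0], [-1, -0.04, 0, 0, 0], [-1, -0.02, 0, 0.05, 0], [-1, 0, 0, 0.08, 0], [-1, 0, 0, 0.08, 0]],
  ],
)

```text
clock: 43.37
tcp_pos: [509.5, 319.6, 149.9]
ee_rot: [-3.14, 0.001, 1.444]
wrist_force: [0.4, 0.6, 0.2]
width: 0.5
grasp_force: 0.0
```

Request:
arm_command(
  targets=[
    [[-1, 0, -0.07, 0.03, 0], [-1, 0, -0.07, 0, 0], [-1, 0, -0.07, 0, 0], [-1, 0, -0.03, 0, 0], [-1, 0, 0, 0, 0]],
  ],
)

```text
clock: 43.78
tcp_pos: [510.8, 197.1, 164.6]
ee_rot: [3.14, 0.0, 1.441]
wrist_force: [-0.1, -0.3, -0.8]
width: 0.6
grasp_force: 0.0
```

```bash
python3 - <<'E'
from h import *
im=shot('top','top9')
print(*[p for p in pads(im)],sep='\n')
print(*[p for p in pads(im,(385,195,480,280))],sep='\n')
cv2.imwrite('pics/c9.png',np.vstack([cv2.resize(im[80:290,140:490],(600,300)),cv2.resize(shot('side')[120:380,20:460],(600,300))]))
E
```

```text
('rust', 426.8, -358.9, -0.089, 171, [99.0, 50.0], [412, 235])
('rust', 426.2, -456.7, -0.037, 168, [104.0, 53.0], [441, 234])
```

View pics/c9.png

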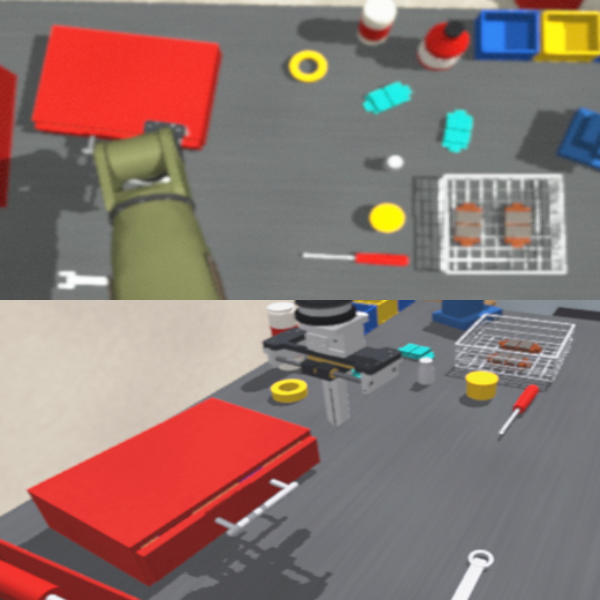

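The drawer is shut at its stop, the worn pads are inside the basket at crop (468,225) and (518,225), and the bystanders are unmoved.

```bash
python3 -c "
from workcell import *
print(hand_in())"
```

```text
the job is handed in; nothing more can be done
None
```

The job is done and handed in at about 44 s: both unused pads lie flat side by side in the drawer, the drawer is pushed to its stop, and all four worn pads are in the basket below the rim (two stacks of two).

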